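Load, bar and wedge the coupling carrier

TASK

Load the carrier: swing its red retaining bar right out, clear of the spigots, and stand every blue pipe coupling upright over a spigot of its own on the dark grey carrier, any coupling on any spigot, then swing the bar back in over them until it is fully shut. Then put the wooden wedge thin end first into the carrier's wedge channel and tap it forward until it stops against the end of the channel, and last push the red plunger of the load counter fully down and let it spring back. Do not push the other goods on the bench about.

Things in the scene. Friction and masses are not known exactly. Their poses are not given: they have to be found in the camera images.
- carrier: fixed dark grey carrier on the bench. Origin under the centre of its four spigots, on the bench; z up. Base plate 12 mm thick, 170 mm wide, from y = -90 to +165 mm; a 75 mm wide tongue of the same thickness, centred on x = -25 mm, goes on to y = -275 mm and holds the wedge channel. +y points to the hinge of the red bar, -y to the wedge channel's mouth
- spigot1 (a point): upright aluminium spigot of the carrier, 20 mm across, 22 mm tall, on which one coupling stands; point at the spigot's foot, on the base plate's top (carrier x -40, y -40, z 12 mm)
- spigot2 (a point): upright aluminium spigot of the carrier, 20 mm across, 22 mm tall, on which one coupling stands; point at the spigot's foot, on the base plate's top (carrier x -40, y 40, z 12 mm)
- spigot3 (a point): upright aluminium spigot of the carrier, 20 mm across, 22 mm tall, on which one coupling stands; point at the spigot's foot, on the base plate's top (carrier x 40, y -40, z 12 mm)
- spigot4 (a point): upright aluminium spigot of the carrier, 20 mm across, 22 mm tall, on which one coupling stands; point at the spigot's foot, on the base plate's top (carrier x 40, y 40, z 12 mm)
- coupling1_mid (a point): blue plastic pipe coupling: an open upright tube, 48 mm outside, 34 mm bore, 55 mm tall, about 0.14 kg; point at its centre, half-way up; z along the tube. Two to four of the four are present
- coupling2_mid (a point): blue plastic pipe coupling: an open upright tube, 48 mm outside, 34 mm bore, 55 mm tall, about 0.14 kg; point at its centre, half-way up; z along the tube. Two to four of the four are present
- coupling3_mid (a point): blue plastic pipe coupling: an open upright tube, 48 mm outside, 34 mm bore, 55 mm tall, about 0.14 kg; point at its centre, half-way up; z along the tube. Two to four of the four are present
- coupling4_mid (a point): blue plastic pipe coupling: an open upright tube, 48 mm outside, 34 mm bore, 55 mm tall, about 0.14 kg; point at its centre, half-way up; z along the tube. Two to four of the four are present
- bar (a joint): flat red retaining bar on a vertical hinge, 75 to 85 mm above the bench; stays where left (0.15 N m friction). 0 = shut, against its stop: along the carrier's -y over the spigots, 8 mm clear of seated couplings; grows (rad) as it swings out towards carrier -x, pi/2 = along -x, 2.3 = limit. Up to 75 mm wide, 270 mm long, with an end lug hanging to 35 mm, beside the channel when shut: the wedge locks it
- bar_hinge (a point): the bar's hinge axis (carrier x 0, y 140 mm)
- bar_knob (a point): upright round black knob on the bar, 22 mm across, standing from 85 to 133 mm above the bench, 95 mm from the hinge axis; point half-way up the knob
- wedge_mid (a point): loose wooden wedge, 100 mm long, 45 mm tall, 20 mm wide at its thin end and 34 mm at its thick end (both sides slope alike, so 27 mm wide at the middle), about 0.09 kg; point at its centre, half-way up; x points to the thin end, z up
- wedge_tip (a point): middle of the lower edge of the wedge's thin end (50 mm along x from its centre)
- channel_mouth (a point): middle of the wedge channel's mouth, on its floor (carrier x -25, y -170, z 12 mm). It runs 80 mm along carrier +y between two tapering walls 18 mm tall; the gap is 27 mm at the mouth, flaring over the 15 mm outside. The wedge goes in thin end first, along carrier +y; over the last 30 mm it forces the brass wall aside and needs some 3 to 10 N
- channel_end (a point): the end stop of the channel, on its floor (carrier x -25, y -90, z 12 mm): the wedge's thin end meets it when home, its thick end then stands 20 mm out of the mouth
- plunger (a joint): red round plunger, 38 mm across, on the green load counter (75 mm square, 55 mm tall, fixed to the bench): sprung, moves straight down, value in m from 0 (up) to 0.025 (fully down); 2 N to start, 8 N when fully down; it springs back up when released
- plunger_top (a point): centre of the plunger's top face, 106 mm above the bench when up
- flange1: loose steel pipe flange ring lying flat, 110 mm across, 22 mm thick; bystander, leave alone
- flange2: a second such flange ring; bystander, leave alone
- spray_can: orange can, 60 mm across, 160 mm tall, upright; bystander, leave alone
- pipe_cap: grey plastic pipe cap, 52 mm across, 30 mm tall; bystander, leave alone
- wrench: steel wrench lying flat; bystander, leave alone
- carton: small cardboard carton, 110 x 90 x 70 mm; bystander, leave alone

How it is judged:
By the outcome, as a careful person would: the job done as asked, in the order asked, and still so for the second after the job is handed in, with the robot touching nothing.
Of coupling1, coupling2, coupling3, coupling4 only 2 to 4 are there at a start; the rules pass over those that are not, and their reading is None.
At some moment in a run one of coupling1, coupling2, coupling3, coupling4 may be knocked a few centimetres aside while the robot is not near it.
Once in a run the grip may slacken for a moment while it holds something.
It also fails if it takes over 210 s, if anything falls off the work surface, if the arm or the gripper's body presses on something with over 40 N, if the wrist force passes 120 N, or if a joint passes its speed limit or range.

ROBOT

A 7-joint arm with a two-finger parallel gripper is mounted at the origin on the work surface. World frame = base frame: x ahead of the robot, y to its left, z up, the work surface at z = 0. Lengths are in mm, angles in rad, forces in N, time in s.
With the tool pointing down it reaches from about 400 to 875 mm from the base axis. Payload 4.4 kg.
Tool frame: the origin (TCP) lies between the finger pads; the fingertips stand 11 mm ahead of it and the grasp point (between the pads) lies 8 mm behind it; y points along the fingers, x is the direction in which the jaws open and shut, and the axes are right-handed (so a half turn about y gives the same grasp; the last joint's range is limited). The gripper opens to 85 mm and grips with 20 to 120 N. Pads are 22 mm wide; open, the fingers measure 114 mm over their backs; the gripper's body (76 mm by 85 mm) begins 54 mm behind the grasp point. The pads swing forward as they close: fully open they stand 13 mm farther back than shut.
Start: joints at [1.177, 0.628, 0.038, 1.517, -0.027, 0.996, -0.02], TCP at [209.302, -615.394, 242.313] pointing down, gripper open.
Joint ranges: [-3.06, 3.06], [-0.37, 2.12], [-1.25, 1.32], [0.18, 2.47], [-1.1, 4.24], [0.23, 1.98], [-2.94, 2.94]. Speed limits (rad/s): [2.57, 2.57, 3.14, 3.14, 3.14, 3.14, 3.14].

INTERFACE

Orientations are given as [roll, pitch, yaw] about the fixed x, y, z axes, in that order (R = Rz(yaw) Ry(pitch) Rx(roll)).
In Python, from cell import * gives the robot as it stands.
- The arm moves only by the shell command python3 -m jog 'ROWS'. ROWS is JSON, a list of rows, each an object of numbers: "x", "y", "z": the shift along the tool's x, y, z in mm; "ax", "ay", "az": the turn, a rotation vector about the tool's x, y, z in rad; "grip": the finger opening in mm, from 0 to 85.4. In form: [{"x": .., "y": .., "z": .., "ax": .., "ay": .., "az": .., "grip": ..}, ...]. A call has 1 to 5 rows; each row is the pose to reach, as a shift and turn from the pose commanded when the call began, along the tool's axes at that moment; what a row does not reach only later rows make up. A row lasts 1/10 s, in which the tool goes at most 50 mm and 8.59 degrees, less where a joint would pass 70% of its speed; a pose out of reach is approached as far as the arm can. A call with a gripper value outside its range is refused whole. The fingers move at their own pace and stop on an object; the grip force is fixed at half the most. Time passes only in rows, so rows that repeat a pose let the fingers close. It gives the time, the measured TCP pose, the force and the opening at its end, in the units of the state.
- read_state(): the state, without advancing time (a new reading comes with each control period).
- get_image(name): name is "scene" or "top" or "wrist"; returns a dict with "color" (480x640x3 uint8, red, green, blue), "vfov" (degrees; the focal length in pixels is half the picture's height over the tangent of half this angle, whatever the lens; pixels are square), "cx", "cy" (the principal point, pixels), "camera_from_world" (4x4, takes a point from world to camera coordinates). Camera axes: x right, y down, z forward; pixel columns grow to the right and rows downward; lengths in mm; the calibration is good to about 2 mm. A picture is of the moment at which its call begins. There is no depth.
- finish_job(): hands the job in, once; it reports no verdict.
The state is a dict: "clock": time; "qpos": joint angles; "qd": joint speeds; "tau": joint torques, N m; "eef_pos": TCP position; "tool_rot": TCP orientation; "force": force on the tool from outside, world axes, zero at the start; "torque": the same for the moment, N m; "width": finger opening in mm.
Only numpy, scipy, OpenCV 4.12 (cv2) and the standard library are available. Lean on these libraries where they do the work, as an engineer would, in place of code of your own. Each camera call takes 0.05 s, during which the arm holds its last target.

## Working session

There is one attempt and no reset: what is moved stays moved. The work goes in short steps, Python scripts to look and compute and a shell command to move; the robot and the scene stay as the last step left them, time stands still between calls to the robot, and variables do not carry over. Pictures are saved under pics/ and viewed, and the job is handed in when it is done.

```bash
mkdir -p pics; ls; cat > h.py <<'E'
from cell import *
import numpy as np, cv2
def snap(n,f):
    im=get_image(n); cv2.imwrite('pics/'+f,im['color'][:,:,::-1]); 
    np.savez('pics/'+f+'.npz',**{k:v for k,v in im.items()}); return im
def load(f): return dict(np.load('pics/'+f+'.npz'))
def foc(im): return 240/np.tan(np.radians(float(im['vfov']))/2)
def proj(im,p):
    T=np.array(im['camera_from_world']); c=T[:3,:3]@np.array(p,float)+T[:3,3]; f=foc(im)
    return np.round([im['cx']+f*c[0]/c[2], im['cy']+f*c[1]/c[2]],1)
def unproj(im,u,v,z):
    T=np.array(im['camera_from_world']); R=T[:3,:3]; o=-R.T@T[:3,3]; f=foc(im)
    d=R.T@np.array([(u-im['cx'])/f,(v-im['cy'])/f,1]); s=(z-o[2])/d[2]; return np.round((o+s*d),1)
def crop(f,g,u0,v0,u1,v1,k):
    a=cv2.imread('pics/'+f)[v0:v1,u0:u1]; cv2.imwrite('pics/'+g,cv2.resize(a,None,fx=k,fy=k,interpolation=cv2.INTER_CUBIC))
E
python3 - <<'E'
from h import *
s=read_state(); print(s)
for n in ('scene','top','wrist'):
    im=snap(n,n+'0.png'); print(n,im['vfov'],im['cx'],im['cy']); T=np.array(im['camera_from_world']);print(-T[:3,:3].T@T[:3,3])
E
```

```text
pics
{'clock': 0.0, 'qpos': array([ 1.17719895,  0.62934725,  0.03844652,  1.51833876, -0.0269862 ,
        0.9963027 , -0.02003412]), 'qd': array([ 0.0004439 ,  0.0006727 , -0.00019446,  0.00130205,  0.00145937,
       -0.00048872, -0.00018465]), 'tau': array([-6.41132319e-04, -5.63424361e+01,  1.22603774e+00, -1.93453735e+01,
        1.09904876e-02,  1.02621727e-02, -1.52277602e-05]), 'eef_pos': array([ 209.1051782 , -614.82393831,  241.39778539]), 'tool_rot': array([-1.57083494,  0.00187749, -1.24302862]), 'force': array([-0.21973481,  0.08437771,  0.5410943 ]), 'torque': array([-0.01255188, -0.05209701, -0.01392464]), 'width': 85.22085041573182}
scene 46.50387217275768 321.46996247700565 242.69644517720388
[1200.53505241 -374.49948658 1295.69318528]
top 52.71516448301412 313.5147982290869 236.20888729639873
[ 309.19519077    4.77847963 1492.62939038]
wrist 68.26120509941019 322.3509189715753 240.04358841915288
[ 286.52546723 -588.95677807  370.98049106]
```

View images.

View pics/scene0.png

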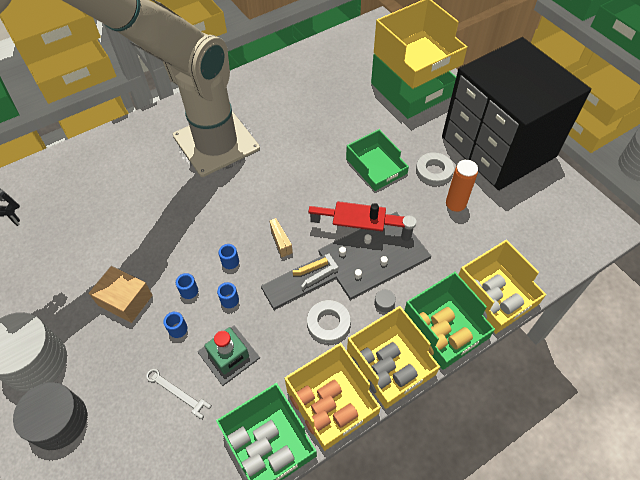

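View pics/top0.png

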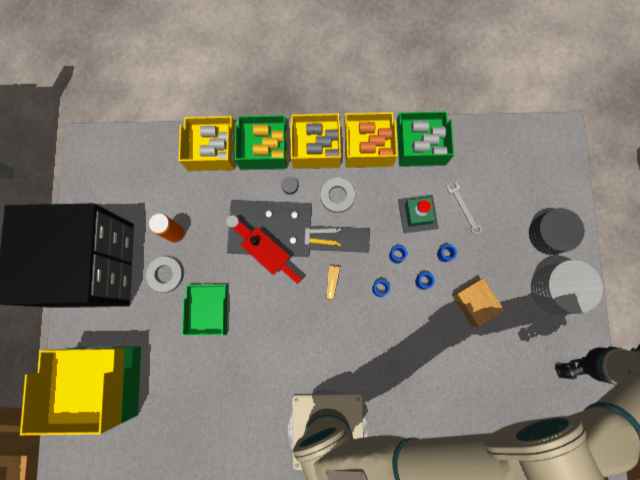

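View pics/wrist0.png

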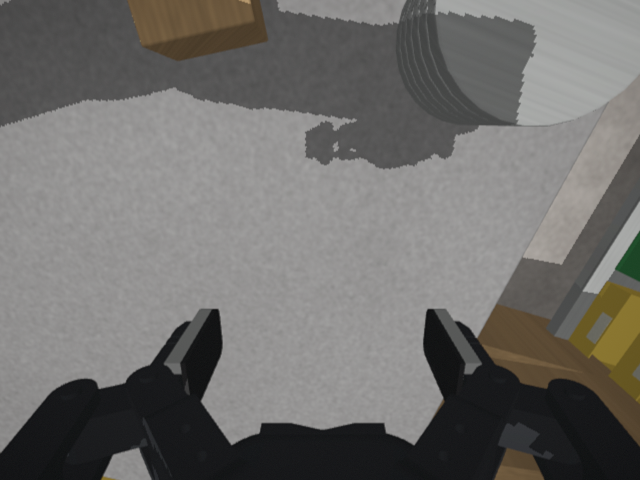

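```bash
python3 - <<'E'
from h import *
crop('top0.png','c1.png',210,170,390,310,4.4)
crop('top0.png','c2.png',350,170,510,310,4)
E
```

```text
(no output)
```

View pics/c1.png

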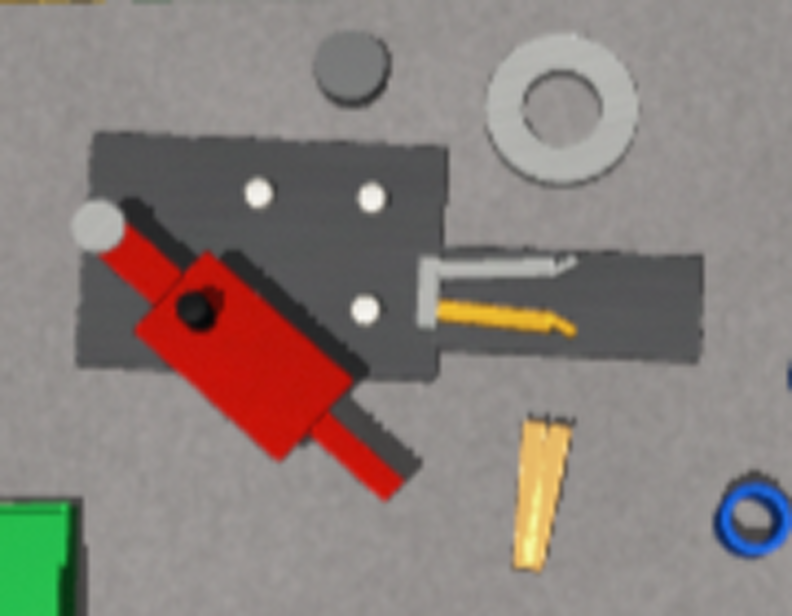

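View pics/c2.png

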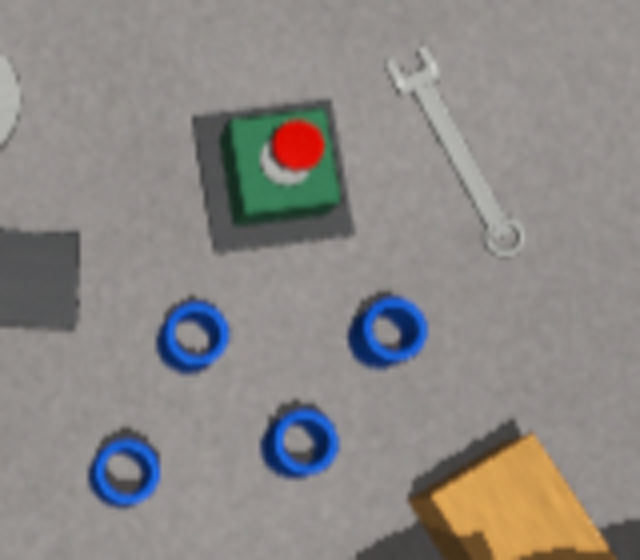

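```bash
python3 - <<'E'
from h import *
from scipy.optimize import least_squares
im=load('top0.png')
A=lambda X,Y,z: unproj(im,210+X/4.4,170+Y/4.4,z)
B=lambda X,Y,z: unproj(im,350+X/4,170+Y/4,z)
loc=np.array([[40,40],[40,-40],[-40,-40],[-85,165],[85,165],[85,-90],[-85,-90],[-62.5,-275],[12.5,-275]])
w=np.array([A(258,193,34),A(372,198,34),A(365,310,34),A(78,366,12),A(95,132,12),A(446,147,12),A(436,382,12),A(700,362,12),A(704,256,12)])[:,:2]
def f(p):
    c,s=np.cos(p[2]),np.sin(p[2]); return (loc@np.array([[c,s],[-s,c]])+p[:2]-w).ravel()
r=least_squares(f,[600,100,0]); print(r.x, np.round(r.fun.reshape(-1,2),1))
np.save('carrier.npy',r.x)
c,s=np.cos(r.x[2]),np.sin(r.x[2])
C=lambda q:np.round(np.array(q)@np.array([[c,s],[-s,c]])+r.x[:2],1)
for n,q in dict(s1=(-40,-40),s2=(-40,40),s3=(40,-40),s4=(40,40),hinge=(0,140),mouth=(-25,-170),end=(-25,-90)).items(): print(n,C(q))
print('hinge meas',A(98,226,90),'knob',A(197,305,133))
for q in [(194,336),(125,471),(301,441),(394,330)]: print('coup',B(*q,55))
print('plunger',B(298,146,106)); print('counter base',B(273,175,12),B(285,165,55))
print('wedge', A(548,424,45),A(529,568,45), A(524,421,45),A(573,424,45),A(515,566,45),A(543,569,45))
print('bar end',A(395,488,85), 'green bin', A(0,505,60),A(80,505,60))
E
```

```text
[ 5.99865465e+02  1.29616450e+02 -6.16485383e-02] [[-0.2 -0.6]
 [-0.1 -0.4]
 [-0.3 -0.9]
 [-0.1  2.5]
 [ 0.2  1.7]
 [ 0.6 -1. ]
 [ 0.1 -0.1]
 [ 0.3 -1. ]
 [-0.4 -0.1]]
s1 [557.5  92.2]
s2 [562.4 172. ]
s3 [637.3  87.2]
s4 [642.3 167.1]
hinge [608.5 269.4]
mouth [564.4 -38.5]
end [569.4  41.3]
hinge meas [609.1 269.6  90. ] knob [546.2 196.2 133. ]
coup [ 507.3 -223.2   55. ]
coup [ 407.8 -167.9   55. ]
coup [ 427.7 -298.3   55. ]
coup [ 509.1 -371.9   55. ]
plunger [ 639.1 -297.4  106. ]
counter base [ 638.7 -297.2   12. ] [ 636.7 -297.9   55. ]
wedge [474.7 -31.8  45. ] [377.5 -16.8  45. ] [477.1 -15.5  45. ] [474.4 -48.9  45. ] [379.   -7.4  45. ] [376.7 -26.2  45. ]
bar end [429.5  71.1  85. ] green bin [424.7 338.7  60. ] [423.8 284.6  60. ]
```

```bash
cat >> h.py <<'E'
from scipy.spatial.transform import Rotation as Ro
def rel(x,y,z,yaw=None):
    s=read_state(); r=s['tool_rot']; R=Ro.from_euler('xyz',r).as_matrix()
    t=R.T@(np.array([x,y,z])-s['eef_pos'])
    yw=r[2] if yaw is None else yaw
    Rt=Ro.from_euler('xyz',[-np.pi/2,0,yw]).as_matrix()
    v=Ro.from_matrix(R.T@Rt).as_rotvec()
    print('t',round(s['clock'],2),'pos',np.round(s['eef_pos'],1),'rot',np.round(r,3),'w',round(s['width'],1),'F',np.round(s['force'],1))
    print('  shift',np.round(t,1),'turn',np.round(v,3))
def C(q):
    p=np.load('carrier.npy'); c,s=np.cos(p[2]),np.sin(p[2]); return np.round(np.array(q)@np.array([[c,s],[-s,c]])+p[:2],1)
def barpt(th,r): return C((-np.sin(th)*r,140-np.cos(th)*r))
E
python3 - <<'E'
from h import *
crop('scene0.png','c3.png',230,170,450,330,3.6)
im=load('scene0.png')
for p in [(546.2,196.2,133),(507.3,-223.2,55),(407.8,-167.9,55),(427.7,-298.3,55),(509.1,-371.9,55),(639,-297.4,106),(474.7,-31.8,45),(377.5,-16.8,45)]: print(p,proj(im,p))
k=np.array([546.2,196.2])-C((0,140)); print(np.hypot(*k)); 
for th in (.6,.65,.7,.9,1.15,1.4): print(th,barpt(th,95))
rel(546,196,240,-.71)
E
```

```text
(546.2, 196.2, 133) [372.2 206.5]
(507.3, -223.2, 55) [225.6 288.6]
(407.8, -167.9, 55) [226.6 250.3]
(427.7, -298.3, 55) [184.7 279.8]
(509.1, -371.9, 55) [171.7 318.9]
(639, -297.4, 106) [220.3 336.4]
(474.7, -31.8, 45) [284.4 246.3]
(377.5, -16.8, 45) [270.8 218.7]
96.12247395900707
0.6 [550.1 194.4]
0.65 [546.4 197.4]
0.7 [542.9 200.6]
0.9 [530.6 215. ]
1.15 [519.6 236. ]
1.4 [514.1 259. ]
t 0.15 pos [ 209.2 -614.9  241.6] rot [-1.571e+00  1.000e-03 -1.243e+00] w 85.5 F [-0.8  0.5  0.1]
  shift [-659.3    2.6  580. ] turn [-0.    -0.533 -0.001]
```

View pics/c3.png

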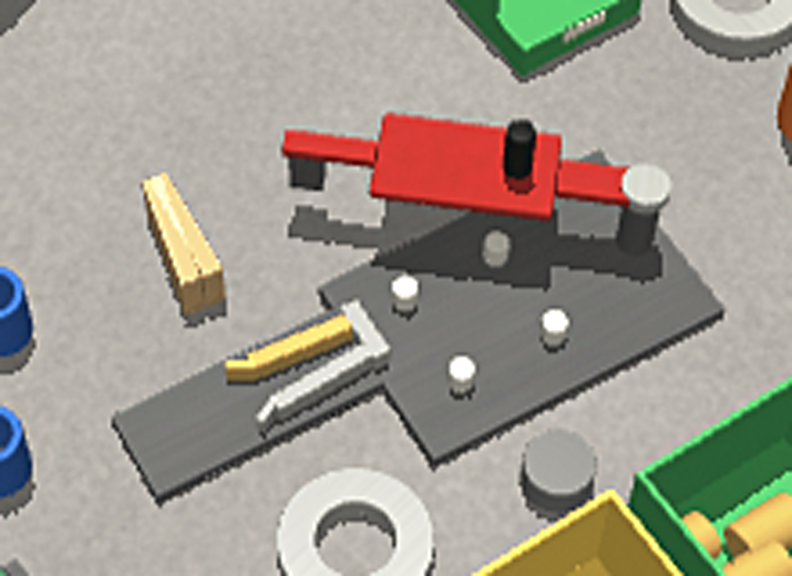

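```bash
python3 -m jog '[{"x":-160,"z":145,"ay":-0.13},{"x":-160,"z":145,"ay":-0.13},{"x":-160,"z":145,"ay":-0.13},{"x":-160,"z":145,"ay":-0.13},{"x":-160,"z":145,"ay":-0.13}]'; python3 -c "
from h import *
rel(546,196,240,-.71)"
```

```text
t 0.15 pos [ 209.2 -614.9  241.6] rot [-1.571e+00  1.000e-03 -1.243e+00] w 85.5 F [-0.8  0.5  0.1]
  shift [-659.3    2.6  580. ] turn [-0.    -0.533 -0.001]$[0]: bad value
```

```bash
python3 -m jog '[{"x":-160,"y":0,"z":145,"ax":0,"ay":-0.13,"az":0,"grip":60},{"x":-160,"y":0,"z":145,"ax":0,"ay":-0.13,"az":0,"grip":60},{"x":-160,"y":0,"z":145,"ax":0,"ay":-0.13,"az":0,"grip":60},{"x":-160,"y":0,"z":145,"ax":0,"ay":-0.13,"az":0,"grip":60},{"x":-160,"y":0,"z":145,"ax":0,"ay":-0.13,"az":0,"grip":60}]'; python3 -c "
from h import *
rel(546,196,240,-.71)"
```

```text
clock: 0.65
eef_pos: [297.4, -411.6, 242.2]
tool_rot: [-1.569, 0.003, -1.107]
force: [0.7, 0.2, -0.0]
width: 59.6
t 0.65 pos [ 297.4 -411.6  242.2] rot [-1.569  0.003 -1.107] w 59.6 F [ 0.7  0.2 -0. ]
  shift [-432.     4.6  494.4] turn [-0.003 -0.397 -0.003]
```

```bash
python3 -m jog '[{"x":-164,"y":2,"z":188,"ax":0,"ay":-0.2,"az":0,"grip":50},{"x":-164,"y":2,"z":188,"ax":0,"ay":-0.2,"az":0,"grip":50},{"x":-164,"y":2,"z":188,"ax":0,"ay":-0.2,"az":0,"grip":50},{"x":-164,"y":2,"z":188,"ax":0,"ay":-0.2,"az":0,"grip":50},{"x":-164,"y":2,"z":188,"ax":0,"ay":-0.2,"az":0,"grip":50}]'; python3 -c "
from h import *
rel(546,197,240,-.71)"
```

```text
clock: 1.15
eef_pos: [391.8, -185.8, 240.4]
tool_rot: [-1.571, -0.001, -0.914]
force: [0.9, -0.1, 0.0]
width: 49.7
t 1.15 pos [ 391.8 -185.8  240.4] rot [-1.571e+00 -1.000e-03 -9.140e-01] w 49.7 F [ 0.9 -0.1  0. ]
  shift [-2.091e+02  3.000e-01  3.558e+02] turn [-0.    -0.204  0.001]
```

```bash
python3 -m jog '[{"x":-105,"y":0,"z":178,"ax":0,"ay":-0.1,"az":0,"grip":50},{"x":-105,"y":0,"z":178,"ax":0,"ay":-0.1,"az":0,"grip":50},{"x":-105,"y":0,"z":178,"ax":0,"ay":-0.1,"az":0,"grip":50},{"x":-105,"y":0,"z":178,"ax":0,"ay":-0.1,"az":0,"grip":50},{"x":-105,"y":0,"z":178,"ax":0,"ay":-0.1,"az":0,"grip":50}]'; python3 -c "
from h import *
rel(546,197,240,-.71)"
```

```text
clock: 1.65
eef_pos: [470.5, 11.5, 240.6]
tool_rot: [-1.566, 0.0, -0.804]
force: [-0.4, -0.8, 0.1]
width: 49.9
t 1.65 pos [470.5  11.5 240.6] rot [-1.566  0.    -0.804] w 49.9 F [-0.4 -0.8  0.1]
  shift [-81.1   1.5 183.1] turn [-0.005 -0.094 -0.   ]
```

```bash
python3 -m jog '[{"x":-81,"y":0,"z":183,"ax":0,"ay":-0.094,"az":0,"grip":50},{"x":-81,"y":0,"z":183,"ax":0,"ay":-0.094,"az":0,"grip":50},{"x":-81,"y":0,"z":183,"ax":0,"ay":-0.094,"az":0,"grip":50},{"x":-81,"y":0,"z":183,"ax":0,"ay":-0.094,"az":0,"grip":50},{"x":-81,"y":0,"z":183,"ax":0,"ay":-0.094,"az":0,"grip":50}]'; python3 -c "
from h import *
rel(546,197,116,-.71)
snap('wrist','w1.png')"
```

```text
clock: 2.15
eef_pos: [546.7, 197.3, 240.1]
tool_rot: [-1.565, 0.002, -0.711]
force: [-1.3, -0.9, 0.1]
width: 49.6
t 2.15 pos [546.7 197.3 240.1] rot [-1.565  0.002 -0.711] w 49.6 F [-1.3 -0.9  0.1]
  shift [-1.000e-01  1.241e+02 -1.400e+00] turn [-0.006 -0.001 -0.002]
```

View pics/w1.png

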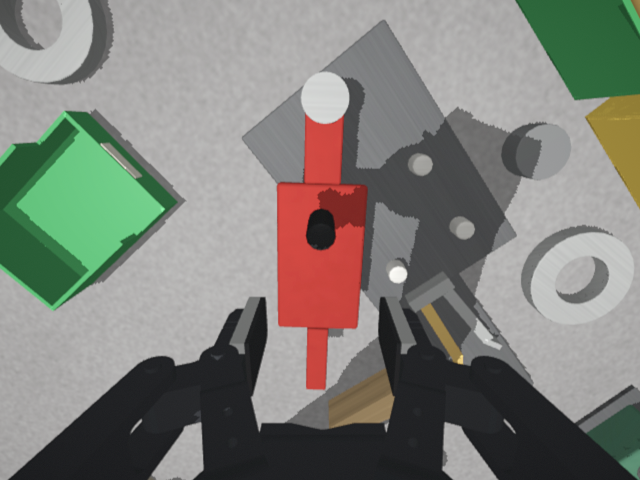

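```bash
python3 -m jog '[{"x":0,"y":50,"z":0,"ax":0,"ay":0,"az":0,"grip":46},{"x":0,"y":90,"z":0,"ax":0,"ay":0,"az":0,"grip":46},{"x":0,"y":123,"z":0,"ax":0,"ay":0,"az":0,"grip":46},{"x":0,"y":123,"z":0,"ax":0,"ay":0,"az":0,"grip":30},{"x":0,"y":123,"z":0,"ax":0,"ay":0,"az":0,"grip":30}]'; python3 -c "
from h import *
for th in (0.75,.9,1.05,1.2,1.4): rel(*barpt(th,95),117,-.71-(th-.65))"
```

```text
clock: 2.7
eef_pos: [544.1, 187.5, 117.2]
tool_rot: [-1.574, 0.001, -0.721]
force: [-1.9, 0.8, -0.8]
width: 30.0
t 2.7 pos [544.1 187.5 117.2] rot [-1.574e+00  1.000e-03 -7.210e-01] w 30.0 F [-1.9  0.8 -0.8]
  shift [-14.3   0.1   9.4] turn [ 0.004  0.089 -0.001]
t 2.7 pos [544.1 187.5 117.2] rot [-1.574e+00  1.000e-03 -7.210e-01] w 30.0 F [-1.9  0.8 -0.8]
  shift [-28.3   0.2  11.8] turn [ 0.004  0.239 -0.001]
t 2.7 pos [544.1 187.5 117.2] rot [-1.574e+00  1.000e-03 -7.210e-01] w 30.0 F [-1.9  0.8 -0.8]
  shift [-41.8   0.2  16.1] turn [ 0.004  0.389 -0.   ]
t 2.7 pos [544.1 187.5 117.2] rot [-1.574e+00  1.000e-03 -7.210e-01] w 30.0 F [-1.9  0.8 -0.8]
  shift [-54.5   0.1  22.5] turn [ 0.004  0.539 -0.   ]
t 2.7 pos [544.1 187.5 117.2] rot [-1.574e+00  1.000e-03 -7.210e-01] w 30.0 F [-1.9  0.8 -0.8]
  shift [-69.7   0.1  33.9] turn [0.004 0.739 0.   ]
```

```bash
python3 -c "
from h import *
snap('wrist','w2.png'); snap('top','t2.png')
crop('top0.png','x.png',0,0,10,10,1);crop('t2.png','c4.png',210,170,390,310,4.4)
rel(546,197,117,-.71)"
```

```text
t 2.8 pos [545.6 189.  118.9] rot [-1.57e+00 -1.00e-03 -7.20e-01] w 30.0 F [-2.4  0.5 -0.8]
  shift [-5.   1.9  6.3] turn [-0.001 -0.01   0.001]
```

View pics/w2.png

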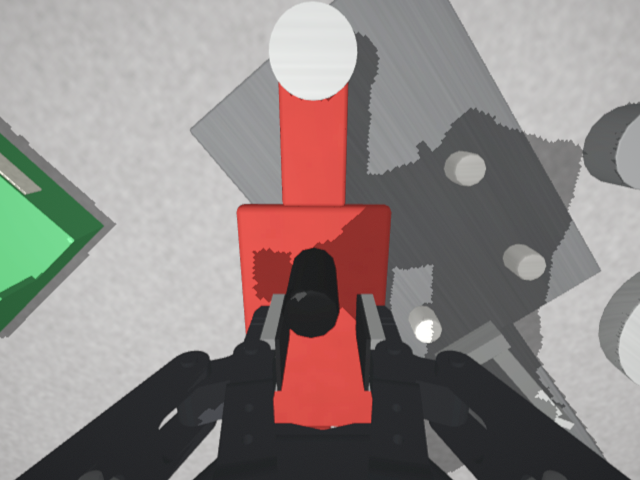

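View pics/c4.png

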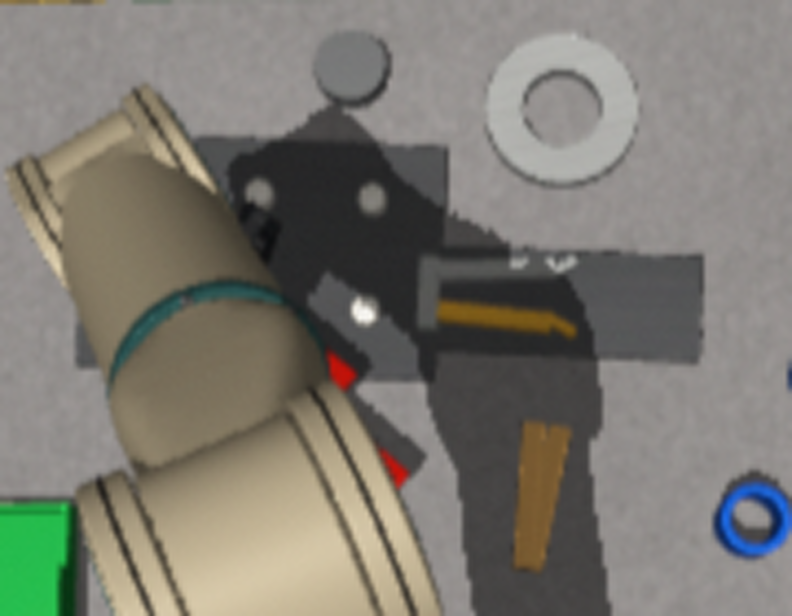

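```bash
python3 -c "
from h import *
for th in (.65,0.8,.95,1.1): rel(*barpt(th,95),117,-.71-(th-.65))" | grep shift
```

```text
shift [-5.   1.9  6.8] turn [-0.001 -0.01   0.001]
  shift [-19.1   1.9   7.8] turn [-0.001  0.14   0.001]
  shift [-33.    1.9  10.9] turn [-0.001  0.29   0.001]
  shift [-46.4   1.9  16. ] turn [-0.001  0.44   0.   ]
```

```bash
python3 -m jog '[{"x":-5,"y":1,"z":7,"ax":0,"ay":0,"az":0,"grip":28},{"x":-19,"y":1,"z":8,"ax":0,"ay":0.14,"az":0,"grip":28},{"x":-33,"y":1,"z":11,"ax":0,"ay":0.28,"az":0,"grip":28},{"x":-46,"y":1,"z":16,"ax":0,"ay":0.42,"az":0,"grip":28},{"x":-46,"y":1,"z":16,"ax":0,"ay":0.42,"az":0,"grip":28}]'; python3 -c "
from h import *
snap('wrist','w3.png')
for th in (1.1,1.2,1.3,1.4,1.45): rel(*barpt(th,95),117,-.71-(th-.65))"
```

```text
clock: 3.3
eef_pos: [521.8, 235.1, 118.1]
tool_rot: [-1.566, 0.001, -1.136]
force: [-1.0, 0.0, 0.7]
width: 28.1
t 3.35 pos [522.  234.1 117.9] rot [-1.567e+00  1.000e-03 -1.134e+00] w 28.4 F [-0.7  1.4  1.3]
  shift [ 1.9  0.9 -1.7] turn [-0.004  0.026 -0.001]
t 3.35 pos [522.  234.1 117.9] rot [-1.567e+00  1.000e-03 -1.134e+00] w 28.4 F [-0.7  1.4  1.3]
  shift [-7.4  0.9 -1. ] turn [-0.004  0.126 -0.001]
t 3.35 pos [522.  234.1 117.9] rot [-1.567e+00  1.000e-03 -1.134e+00] w 28.4 F [-0.7  1.4  1.3]
  shift [-16.8   0.9   0.7] turn [-0.004  0.226 -0.001]
t 3.35 pos [522.  234.1 117.9] rot [-1.567e+00  1.000e-03 -1.134e+00] w 28.4 F [-0.7  1.4  1.3]
  shift [-25.9   0.9   3.3] turn [-0.004  0.326 -0.001]
t 3.35 pos [522.  234.1 117.9] rot [-1.567e+00  1.000e-03 -1.134e+00] w 28.4 F [-0.7  1.4  1.3]
  shift [-30.4   0.9   5. ] turn [-0.004  0.376 -0.001]
```

View pics/w3.png

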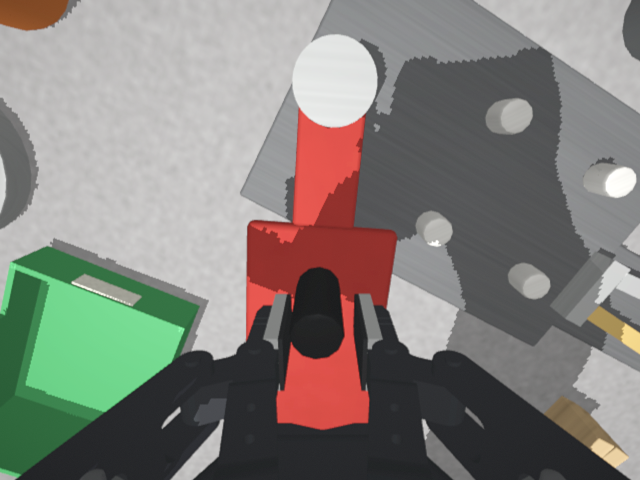

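```bash
python3 -m jog '[{"x":-10,"y":1,"z":-1,"ax":0,"ay":0.13,"az":0,"grip":28},{"x":-21,"y":1,"z":1,"ax":0,"ay":0.26,"az":0,"grip":28},{"x":-31,"y":1,"z":5,"ax":0,"ay":0.37,"az":0,"grip":28},{"x":-31,"y":1,"z":5,"ax":0,"ay":0.37,"az":0,"grip":28},{"x":-31,"y":1,"z":5,"ax":0,"ay":0.37,"az":0,"grip":28}]'; python3 -c "
from h import *
snap('wrist','w4.png')
for th in (1.4,1.45): rel(*barpt(th,95),117,-.71-(th-.65))"
```

```text
clock: 3.85
eef_pos: [513.4, 262.0, 115.7]
tool_rot: [-1.569, 0.0, -1.505]
force: [0.1, -0.1, -0.1]
width: 27.7
t 3.9 pos [513.3 261.7 115.6] rot [-1.57   0.    -1.506] w 27.7 F [ 0.5 -0.1  0.9]
  shift [ 2.7 -1.4  0.6] turn [-0.001 -0.046 -0.   ]
t 3.9 pos [513.3 261.7 115.6] rot [-1.57   0.    -1.506] w 27.7 F [ 0.5 -0.1  0.9]
  shift [-2.  -1.4  0.5] turn [-0.001  0.004 -0.   ]
```

View pics/w4.png

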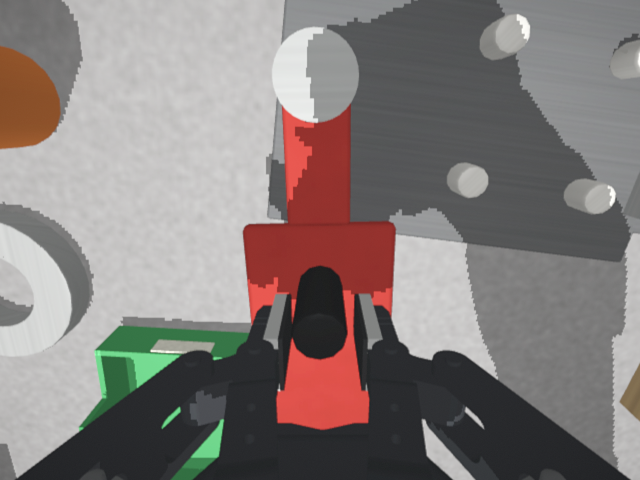

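```bash
python3 -m jog '[{"x":0,"y":-40,"z":0,"ax":0,"ay":0,"az":0,"grip":32},{"x":0,"y":-85,"z":0,"ax":0,"ay":-0.1,"az":0,"grip":60},{"x":0,"y":-100,"z":0,"ax":0,"ay":-0.2,"az":0,"grip":80},{"x":0,"y":-100,"z":0,"ax":0,"ay":-0.35,"az":0,"grip":80},{"x":0,"y":-100,"z":0,"ax":0,"ay":-0.5,"az":0,"grip":80}]'; python3 -c "
from h import *
snap('top','t5.png');
rel(507.3,-223.2,200,-.06)"
```

```text
clock: 4.4
eef_pos: [513.6, 261.4, 216.6]
tool_rot: [-1.568, -0.001, -1.001]
force: [0.2, -0.1, -0.6]
width: 80.4
t 4.45 pos [513.4 261.2 216.1] rot [-1.569 -0.    -0.996] w 79.7 F [-0.8  0.5  1.1]
  shift [ 403.3   15.8 -268.3] turn [-0.001 -0.936  0.001]
```

View pics/t5.png

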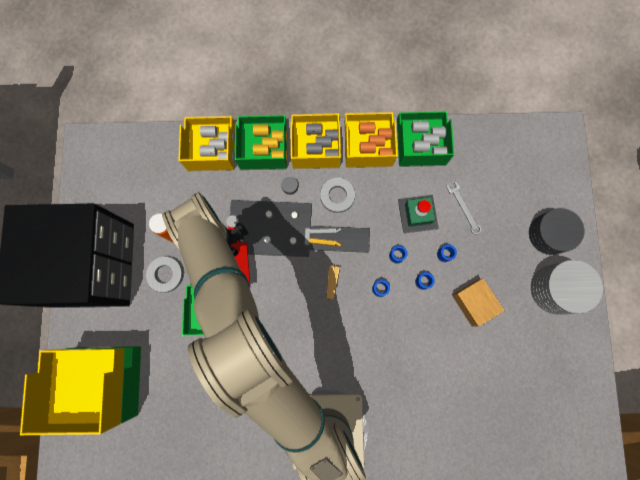

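```bash
python3 -m jog '[{"x":202,"y":0,"z":-134,"ax":0,"ay":-0.468,"az":0,"grip":80},{"x":202,"y":0,"z":-134,"ax":0,"ay":-0.468,"az":0,"grip":80},{"x":202,"y":0,"z":-134,"ax":0,"ay":-0.468,"az":0,"grip":80},{"x":202,"y":0,"z":-134,"ax":0,"ay":-0.468,"az":0,"grip":80},{"x":202,"y":0,"z":-134,"ax":0,"ay":-0.468,"az":0,"grip":80}]'; python3 -c "
from h import *
rel(507.3,-223.2,160,-.06)"
```

```text
clock: 4.95
eef_pos: [506.5, 15.9, 215.4]
tool_rot: [-1.571, -0.001, -0.544]
force: [1.2, 0.0, -0.7]
width: 80.0
t 4.95 pos [506.5  15.9 215.4] rot [-1.571e+00 -1.000e-03 -5.440e-01] w 80.0 F [ 1.2  0.  -0.7]
  shift [ 124.4   55.6 -204.2] turn [ 0.001 -0.484  0.   ]
```

```bash
python3 -m jog '[{"x":122,"y":55,"z":-200,"ax":0,"ay":-0.484,"az":0,"grip":80},{"x":122,"y":55,"z":-200,"ax":0,"ay":-0.484,"az":0,"grip":80},{"x":122,"y":55,"z":-200,"ax":0,"ay":-0.484,"az":0,"grip":80},{"x":122,"y":55,"z":-200,"ax":0,"ay":-0.484,"az":0,"grip":80},{"x":122,"y":55,"z":-200,"ax":0,"ay":-0.484,"az":0,"grip":80}]'; python3 -c "
from h import *
snap('wrist','w6.png')
rel(507.3,-223.2,34,-.06)"
```

```text
clock: 5.45
eef_pos: [507.3, -218.8, 159.6]
tool_rot: [-1.572, 0.0, -0.06]
force: [0.4, 0.2, -0.3]
width: 79.7
t 5.5 pos [ 505.7 -226.9  158.1] rot [-1.577  0.002 -0.07 ] w 79.9 F [ 1.1 -6.9 -1.5]
  shift [  1.6 124.1   4.6] turn [ 0.006 -0.01  -0.002]
```

View pics/w6.png

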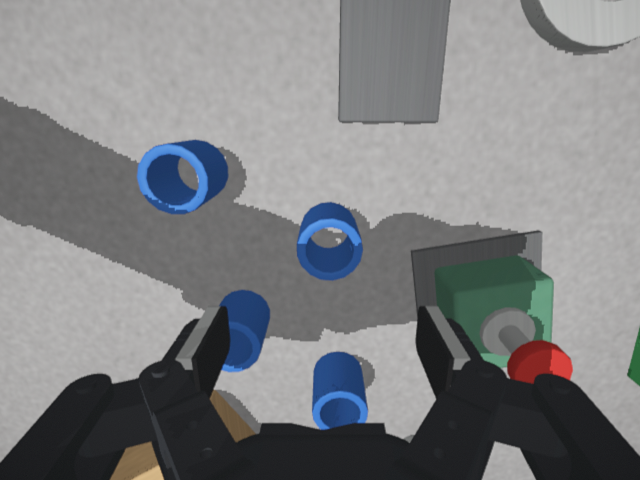

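```bash
python3 -m jog '[{"x":0,"y":40,"z":3,"ax":0,"ay":0,"az":0,"grip":80},{"x":0,"y":60,"z":3,"ax":0,"ay":0,"az":0,"grip":80},{"x":0,"y":60,"z":3,"ax":0,"ay":0,"az":0,"grip":80}]'; python3 -c "
from h import *
im=load('w6.png'); print(unproj(im,330,246,55),unproj(im,173,179,55))
im=snap('wrist','w7.png'); 
rel(507.3,-223.2,34,-.06); print(proj(im,(507.3,-223.2,55)))"
```

```text
clock: 5.8
eef_pos: [506.2, -211.4, 97.8]
tool_rot: [-1.569, 0.005, -0.058]
force: [-0.1, 0.8, -0.5]
width: 79.7
[ 512.2 -220.4   55. ] [ 411.4 -167.4   55. ]
t 5.85 pos [ 507.6 -211.5   99.5] rot [-1.57   0.002 -0.058] w 79.9 F [-0.6  0.4 -0.1]
  shift [  0.5  65.5 -11.7] turn [-0.001  0.002 -0.002]
[326.7 302.1]
```

View pics/w7.png

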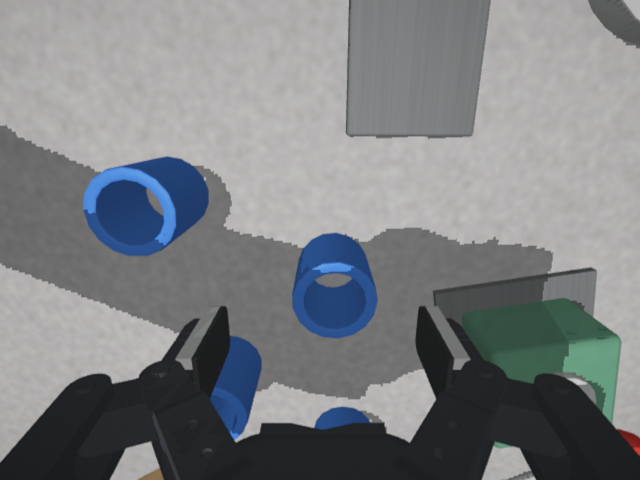

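```bash
python3 -m jog '[{"x":1,"y":20,"z":-11,"ax":0,"ay":0,"az":0,"grip":80},{"x":1,"y":50,"z":-11,"ax":0,"ay":0,"az":0,"grip":80},{"x":1,"y":65,"z":-11,"ax":0,"ay":0,"az":0,"grip":80},{"x":1,"y":65,"z":-11,"ax":0,"ay":0,"az":0,"grip":40},{"x":1,"y":65,"z":-11,"ax":0,"ay":0,"az":0,"grip":40}]'; python3 -c "
from h import *
snap('wrist','w8.png')
rel(507.3,-223.2,34,-.06)"
```

```text
clock: 6.35
eef_pos: [510.0, -222.7, 36.6]
tool_rot: [-1.571, -0.002, -0.057]
force: [0.7, 0.3, 0.6]
width: 52.7
t 6.4 pos [ 510.5 -222.9   37.2] rot [-1.572 -0.003 -0.057] w 46.0 F [-5.8  3.  18.4]
  shift [-3.2  3.2 -0.5] turn [0.001 0.003 0.003]
```

View pics/w8.png

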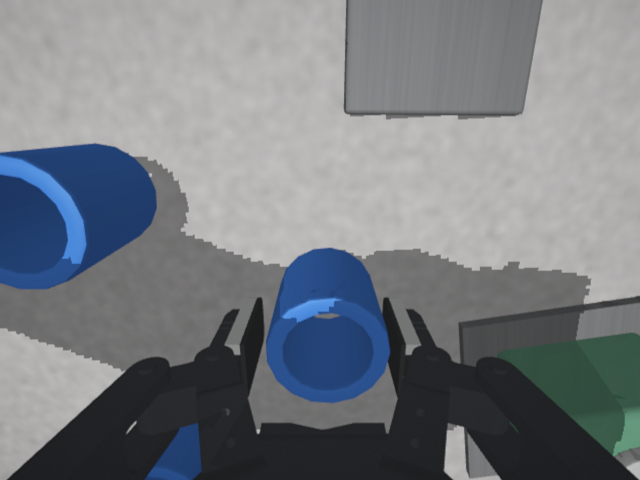

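```bash
python3 -m jog '[{"x":0,"y":0,"z":0,"ax":0,"ay":0,"az":0,"grip":40},{"x":0,"y":0,"z":0,"ax":0,"ay":0,"az":0,"grip":40},{"x":0,"y":-30,"z":0,"ax":0,"ay":0,"az":0,"grip":40},{"x":0,"y":-70,"z":0,"ax":0,"ay":0,"az":0,"grip":40},{"x":0,"y":-100,"z":0,"ax":0,"ay":0,"az":0,"grip":40}]'; python3 -c "
from h import *
rel(642.3,167.1,136,-.06)"
```

```text
clock: 6.9
eef_pos: [509.5, -222.7, 137.9]
tool_rot: [-1.571, -0.002, -0.057]
force: [0.5, 0.2, -1.4]
width: 45.9
t 6.9 pos [ 509.5 -222.7  137.9] rot [-1.571 -0.002 -0.057] w 45.9 F [ 0.5  0.2 -1.4]
  shift [110.4   1.9 396.7] turn [0.001 0.003 0.002]
```

```bash
python3 -m jog '[{"x":13,"y":0,"z":48,"ax":0,"ay":0,"az":0,"grip":40},{"x":26,"y":0,"z":95,"ax":0,"ay":0,"az":0,"grip":40},{"x":40,"y":0,"z":143,"ax":0,"ay":0,"az":0,"grip":40},{"x":53,"y":0,"z":191,"ax":0,"ay":0,"az":0,"grip":40},{"x":66,"y":0,"z":238,"ax":0,"ay":0,"az":0,"grip":40}]'; python3 -c "
from h import *
rel(642.3,167.1,136,-.06)"
```

```text
clock: 7.4
eef_pos: [589.0, 13.3, 136.3]
tool_rot: [-1.571, -0.001, -0.057]
force: [1.2, 0.9, -1.5]
width: 45.9
t 7.4 pos [589.   13.3 136.3] rot [-1.571e+00 -1.000e-03 -5.700e-02] w 45.9 F [ 1.2  0.9 -1.5]
  shift [ 44.4   0.4 156.6] turn [-0.     0.003  0.001]
```

```bash
python3 -m jog '[{"x":14,"y":0,"z":48,"ax":0,"ay":0,"az":0,"grip":40},{"x":28,"y":0,"z":95,"ax":0,"ay":0,"az":0,"grip":40},{"x":38,"y":0,"z":135,"ax":0,"ay":0,"az":0,"grip":40},{"x":44,"y":0,"z":155,"ax":0,"ay":0,"az":0,"grip":40},{"x":44,"y":0,"z":155,"ax":0,"ay":0,"az":0,"grip":40}]'; python3 -c "
from h import *
get_image('wrist')
im=snap('wrist','w9.png'); print(proj(im,(642.3,167.1,34)))
rel(642.3,167.1,48,-.06)"
```

```text
clock: 7.9
eef_pos: [641.4, 169.6, 136.1]
tool_rot: [-1.566, -0.002, -0.051]
force: [0.1, 0.2, -1.5]
width: 45.9
[324.6 244.1]
t 8.0 pos [640.8 163.3 135.6] rot [-1.572  0.    -0.056] w 46.0 F [ 0.2 -0.5 -1.3]
  shift [ 1.3 87.6  3.9] turn [ 0.001  0.004 -0.   ]
```

View pics/w9.png

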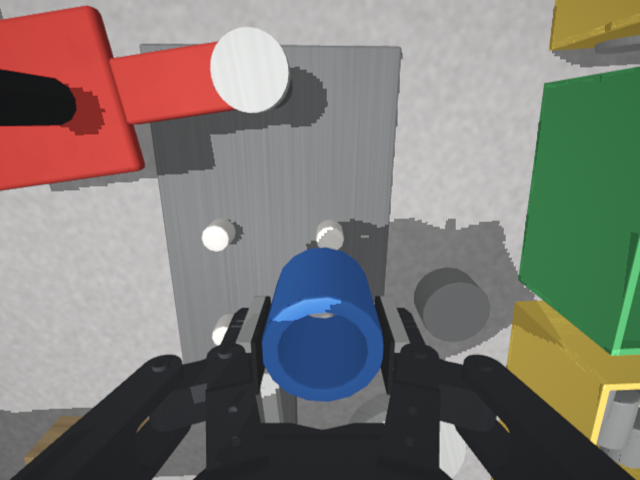

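```bash
python3 -m jog '[{"x":1,"y":15,"z":4,"ax":0,"ay":0,"az":0,"grip":40},{"x":1,"y":30,"z":4,"ax":0,"ay":0,"az":0,"grip":40},{"x":1,"y":30,"z":4,"ax":0,"ay":0,"az":0,"grip":40},{"x":1,"y":30,"z":4,"ax":0,"ay":0,"az":0,"grip":40}]'; python3 -c "
from h import *
get_image('wrist')
im=snap('wrist','w10.png'); print([proj(im,(*C(q),34)) for q in [(40,40),(-40,40)]])
rel(642.3,167.1,48,-.06)"
```

```text
clock: 8.4
eef_pos: [641.7, 166.4, 104.1]
tool_rot: [-1.572, 0.002, -0.058]
force: [-0.4, -0.1, -0.9]
width: 46.2
[array([323. , 262.1]), array([191.7, 261.6])]
t 8.5 pos [642.6 167.1 105.4] rot [-1.571 -0.    -0.058] w 46.0 F [-0.4 -0.9 -0.7]
  shift [-0.3 57.4 -0.1] turn [-0.     0.002  0.   ]
```

View pics/w10.png

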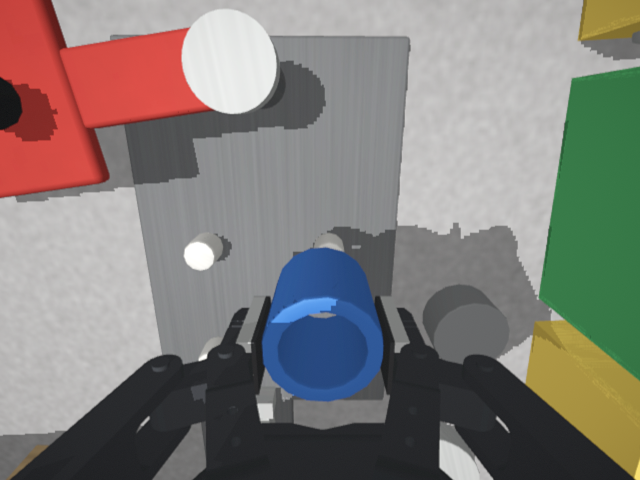

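```bash
python3 -m jog '[{"x":2,"y":18,"z":1,"ax":0,"ay":0,"az":0,"grip":40},{"x":2,"y":36,"z":1,"ax":0,"ay":0,"az":0,"grip":40},{"x":2,"y":54,"z":1,"ax":0,"ay":0,"az":0,"grip":40},{"x":2,"y":54,"z":1,"ax":0,"ay":0,"az":0,"grip":40},{"x":2,"y":54,"z":1,"ax":0,"ay":0,"az":0,"grip":40}]'; python3 -c "
from h import *
snap('wrist','w11.png')
rel(642.3,167.1,48,-.06)"
```

```text
clock: 9.0
eef_pos: [644.2, 168.3, 50.3]
tool_rot: [-1.571, 0.001, -0.057]
force: [0.3, 0.7, -2.0]
width: 46.1
t 9.05 pos [644.3 168.4  50.8] rot [-1.571e+00  1.000e-03 -5.700e-02] w 45.7 F [ 0.7 -0.3 -0.9]
  shift [-1.9  2.8 -1.4] turn [ 0.     0.003 -0.001]
```

View pics/w11.png

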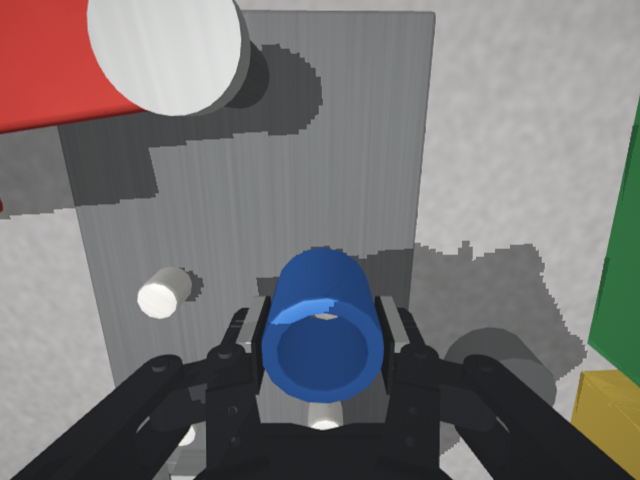

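```bash
python3 -m jog '[{"x":0,"y":1,"z":0,"ax":0,"ay":0,"az":0,"grip":64},{"x":0,"y":1,"z":0,"ax":0,"ay":0,"az":0,"grip":64},{"x":0,"y":-25,"z":0,"ax":0,"ay":0,"az":0,"grip":64},{"x":0,"y":-70,"z":0,"ax":0,"ay":0,"az":0,"grip":64},{"x":0,"y":-110,"z":0,"ax":0,"ay":0,"az":0,"grip":64}]'; python3 -c "
from h import *
im=snap('wrist','w12.png');print(proj(im,(642.3,167.1,67)))
snap('top','t12.png');crop('t12.png','c12.png',350,170,510,310,4)
rel(410.5,-166.4,160,-.06)"
```

```text
clock: 9.55
eef_pos: [644.4, 168.4, 162.9]
tool_rot: [-1.571, -0.0, -0.057]
force: [0.7, -0.1, 0.2]
width: 63.7
[319.8 250.6]
t 9.65 pos [648.6 170.  168.3] rot [-1.566 -0.012 -0.057] w 64.3 F [ 0.8 -0.1 -0.2]
  shift [-218.5    4.1 -349.5] turn [-0.005  0.003  0.012]
```

View pics/w12.png

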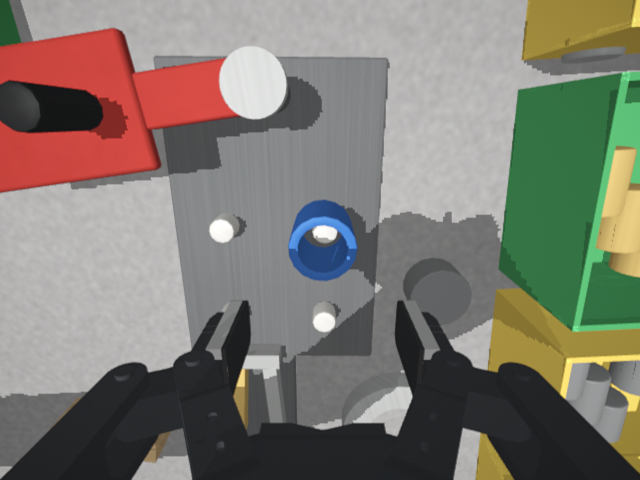

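View pics/c12.png

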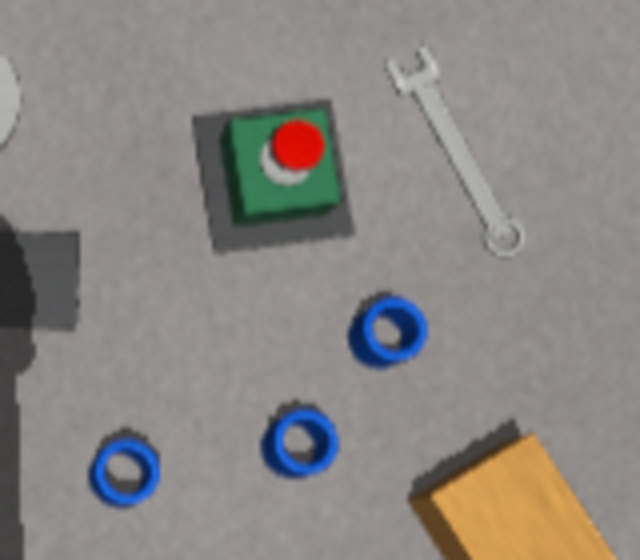

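```bash
python3 -m jog '[{"x":-25,"y":0,"z":-43,"ax":0,"ay":0,"az":0,"grip":80},{"x":-51,"y":0,"z":-84,"ax":0,"ay":0,"az":0,"grip":80},{"x":-77,"y":0,"z":-125,"ax":0,"ay":0,"az":0,"grip":80},{"x":-103,"y":0,"z":-166,"ax":0,"ay":0,"az":0,"grip":80},{"x":-129,"y":0,"z":-206,"ax":0,"ay":0,"az":0,"grip":80}]'; python3 -c "
from h import *
rel(410.5,-166.4,120,-.06)"
```

```text
clock: 10.15
eef_pos: [502.6, -31.5, 161.4]
tool_rot: [-1.571, -0.0, -0.057]
force: [0.8, -1.1, -0.9]
width: 79.9
t 10.15 pos [502.6 -31.5 161.4] rot [-1.571 -0.    -0.057] w 79.9 F [ 0.8 -1.1 -0.9]
  shift [ -84.3   41.4 -139.9] turn [0.    0.003 0.   ]
```

```bash
python3 -m jog '[{"x":-25,"y":10,"z":-42,"ax":0,"ay":0,"az":0,"grip":80},{"x":-50,"y":20,"z":-84,"ax":0,"ay":0,"az":0,"grip":80},{"x":-72,"y":32,"z":-120,"ax":0,"ay":0,"az":0,"grip":80},{"x":-84,"y":41,"z":-139,"ax":0,"ay":0,"az":0,"grip":80},{"x":-84,"y":41,"z":-139,"ax":0,"ay":0,"az":0,"grip":80}]'; python3 -c "
from h import *
get_image('wrist');get_image('wrist')
im=snap('wrist','w13.png');print(proj(im,(410.5,-166.4,55)))
rel(410.5,-166.4,37,-.06)"
```

```text
clock: 10.65
eef_pos: [408.6, -166.9, 119.3]
tool_rot: [-1.572, 0.004, -0.063]
force: [-0.7, 0.8, 0.2]
width: 80.2
[319.7 270.1]
t 10.8 pos [ 413.3 -163.2  120.6] rot [-1.57  -0.002 -0.056] w 79.9 F [ 0.6  0.2 -0.6]
  shift [-2.8 83.6 -3.4] turn [-0.001  0.004  0.002]
```

View pics/w13.png

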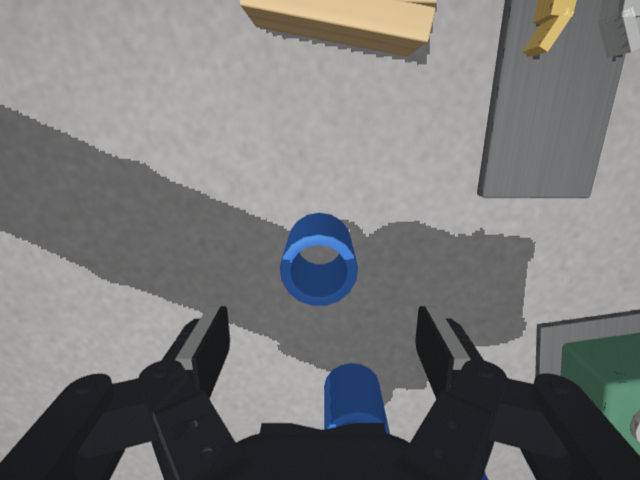

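```bash
python3 -m jog '[{"x":-3,"y":35,"z":-3,"ax":0,"ay":0,"az":0,"grip":80},{"x":-3,"y":65,"z":-3,"ax":0,"ay":0,"az":0,"grip":80},{"x":-3,"y":84,"z":-3,"ax":0,"ay":0,"az":0,"grip":80},{"x":-3,"y":84,"z":-3,"ax":0,"ay":0,"az":0,"grip":40},{"x":-3,"y":84,"z":-3,"ax":0,"ay":0,"az":0,"grip":40}]'; python3 -m jog '[{"x":0,"y":0,"z":0,"ax":0,"ay":0,"az":0,"grip":40},{"x":0,"y":0,"z":0,"ax":0,"ay":0,"az":0,"grip":40}]';python3 -c "
from h import *
s2=C((-40,40))+[2.5,1]; print(s2)
rel(*s2,136,-.06)"
```

```text
clock: 11.3
eef_pos: [410.2, -165.1, 35.9]
tool_rot: [-1.569, -0.0, -0.054]
force: [-0.7, -0.2, -0.2]
width: 52.8
clock: 11.5
eef_pos: [410.0, -166.3, 36.9]
tool_rot: [-1.571, -0.002, -0.056]
force: [-0.6, 1.3, -2.0]
width: 46.4
[564.9 173. ]
t 11.5 pos [ 410.  -166.3   36.9] rot [-1.571 -0.002 -0.056] w 46.4 F [-0.6  1.3 -2. ]
  shift [135.9 -99.  347.4] turn [0.    0.004 0.002]
```

```bash
python3 -m jog '[{"x":0,"y":-30,"z":0,"ax":0,"ay":0,"az":0,"grip":40},{"x":0,"y":-70,"z":0,"ax":0,"ay":0,"az":0,"grip":40},{"x":12,"y":-96,"z":30,"ax":0,"ay":0,"az":0,"grip":40},{"x":30,"y":-99,"z":75,"ax":0,"ay":0,"az":0,"grip":40},{"x":47,"y":-99,"z":120,"ax":0,"ay":0,"az":0,"grip":40}]'; python3 -m jog '[{"x":16,"y":0,"z":45,"ax":0,"ay":0,"az":0,"grip":40},{"x":33,"y":0,"z":90,"ax":0,"ay":0,"az":0,"grip":40},{"x":50,"y":0,"z":135,"ax":0,"ay":0,"az":0,"grip":40},{"x":66,"y":0,"z":175,"ax":0,"ay":0,"az":0,"grip":40},{"x":78,"y":0,"z":205,"ax":0,"ay":0,"az":0,"grip":40}]';python3 -c "
from h import *
s2=C((-40,40))+[2.5,1]; print(s2)
rel(*s2,136,-.06)"
```

```text
clock: 12.0
eef_pos: [464.4, -49.1, 137.2]
tool_rot: [-1.571, -0.004, -0.06]
force: [0.7, -0.1, -2.0]
width: 46.4
clock: 12.5
eef_pos: [553.0, 154.8, 136.0]
tool_rot: [-1.568, -0.001, -0.054]
force: [0.7, -0.2, -1.4]
width: 46.0
[564.9 173. ]
t 12.5 pos [553.  154.8 136. ] rot [-1.568e+00 -1.000e-03 -5.400e-02] w 46.0 F [ 0.7 -0.2 -1.4]
  shift [10.9  0.1 18.8] turn [-0.002  0.006  0.001]
```

```bash
python3 -m jog '[{"x":10,"y":10,"z":17,"ax":0,"ay":0,"az":0,"grip":40},{"x":10,"y":30,"z":17,"ax":0,"ay":0,"az":0,"grip":40},{"x":10,"y":30,"z":17,"ax":0,"ay":0,"az":0,"grip":40},{"x":10,"y":30,"z":17,"ax":0,"ay":0,"az":0,"grip":40}]';python3 -c "
from h import *
get_image('wrist')
im=snap('wrist','w14.png')
s2=C((-40,40))+[2.5,1]; print(s2)
rel(*s2,50.5,-.06)"
```

```text
clock: 12.9
eef_pos: [562.6, 166.6, 105.4]
tool_rot: [-1.572, 0.001, -0.057]
force: [0.5, -0.6, -1.6]
width: 46.3
[564.9 173. ]
t 13.0 pos [563.5 166.6 106.2] rot [-1.571e+00 -1.000e-03 -5.800e-02] w 46.1 F [-0.2 -0.5 -2. ]
  shift [ 1.  55.7  6.5] turn [-0.     0.002  0.001]
```

View pics/w14.png

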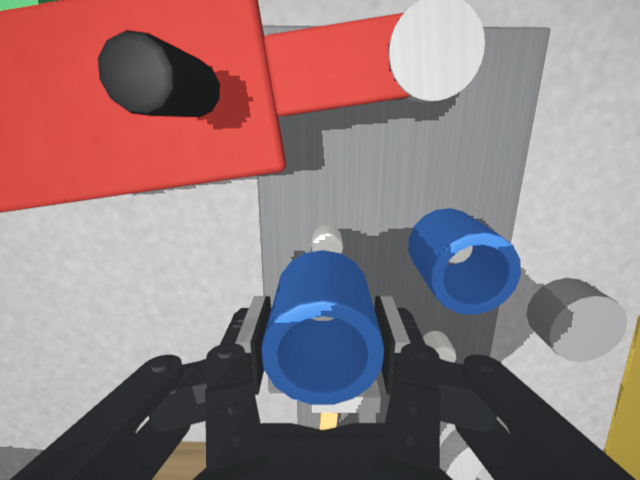

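```bash
python3 -m jog '[{"x":1,"y":5,"z":6,"ax":0,"ay":0,"az":0,"grip":40},{"x":1,"y":25,"z":6,"ax":0,"ay":0,"az":0,"grip":40},{"x":1,"y":45,"z":6,"ax":0,"ay":0,"az":0,"grip":40},{"x":1,"y":55,"z":6,"ax":0,"ay":0,"az":0,"grip":40},{"x":1,"y":55,"z":6,"ax":0,"ay":0,"az":0,"grip":40}]';python3 -c "
from h import *
im=snap('wrist','w15.png')
s2=C((-40,40))+[2.5,1]; print(s2)
rel(*s2,50,-.06)"
```

```text
clock: 13.5
eef_pos: [564.5, 173.0, 49.8]
tool_rot: [-1.571, 0.001, -0.057]
force: [-0.4, 0.7, -2.0]
width: 45.7
[564.9 173. ]
t 13.55 pos [564.7 173.2  50.4] rot [-1.571 -0.    -0.057] w 46.2 F [ 0.4 -0.1 -1.8]
  shift [ 0.2  0.4 -0.2] turn [-0.     0.003  0.   ]
```

View pics/w15.png

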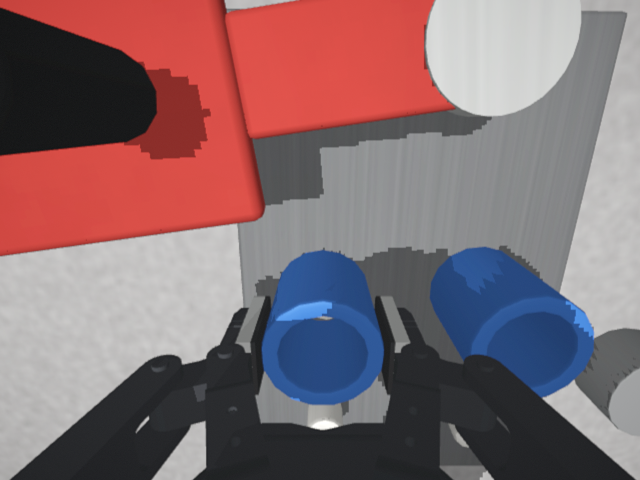

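```bash
python3 -m jog '[{"x":0,"y":0,"z":0,"ax":0,"ay":0,"az":0,"grip":58},{"x":0,"y":0,"z":0,"ax":0,"ay":0,"az":0,"grip":58},{"x":0,"y":-25,"z":0,"ax":0,"ay":0,"az":0,"grip":58},{"x":0,"y":-70,"z":0,"ax":0,"ay":0,"az":0,"grip":58},{"x":0,"y":-100,"z":0,"ax":0,"ay":0,"az":0,"grip":64}]'; python3 -c "
from h import *
im=snap('wrist','w16.png')
snap('top','t16.png');crop('t16.png','c16.png',350,170,510,310,4)
rel(430.5,-297,120,-.06)"
```

```text
clock: 14.05
eef_pos: [565.4, 173.5, 153.2]
tool_rot: [-1.569, -0.003, -0.057]
force: [1.0, 0.7, -0.3]
width: 64.2
t 14.15 pos [567.7 174.5 155.5] rot [-1.567 -0.009 -0.057] w 64.2 F [-0.4  0.2  0.4]
  shift [-110.2   32.6 -478.7] turn [-0.004  0.003  0.009]
```

View pics/w16.png

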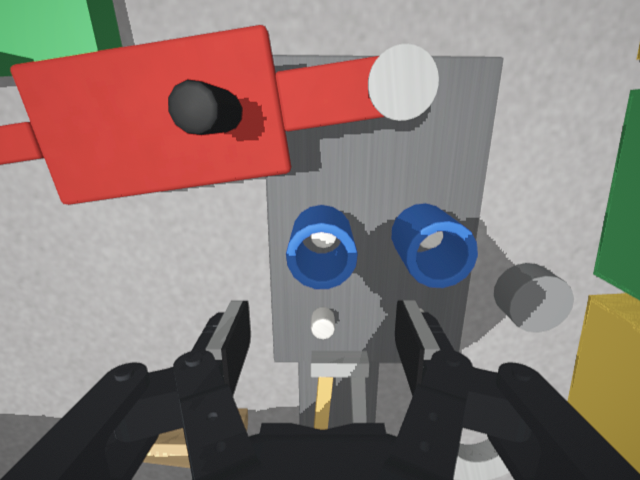

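View pics/c16.png

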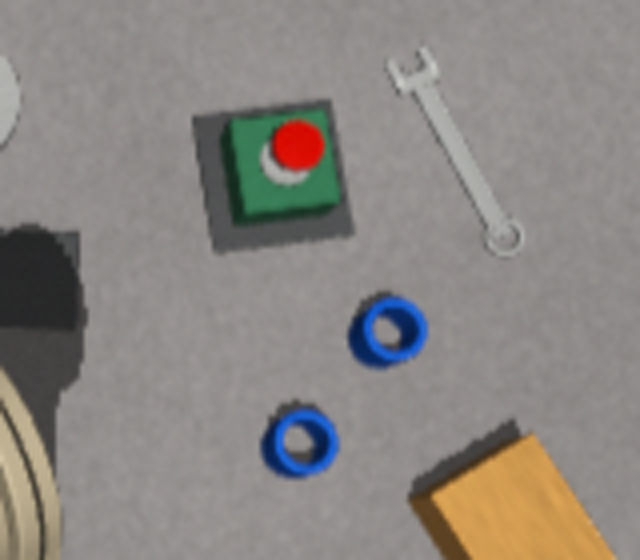

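```bash
python3 -m jog '[{"x":-9,"y":0,"z":-40,"ax":0,"ay":0,"az":0,"grip":80},{"x":-20,"y":0,"z":-88,"ax":0,"ay":0,"az":0,"grip":80},{"x":-31,"y":0,"z":-136,"ax":0,"ay":0,"az":0,"grip":80},{"x":-42,"y":0,"z":-185,"ax":0,"ay":0,"az":0,"grip":80},{"x":-53,"y":0,"z":-233,"ax":0,"ay":0,"az":0,"grip":80}]';python3 -m jog '[{"x":-11,"y":0,"z":-48,"ax":0,"ay":0,"az":0,"grip":80},{"x":-22,"y":10,"z":-96,"ax":0,"ay":0,"az":0,"grip":80},{"x":-33,"y":20,"z":-144,"ax":0,"ay":0,"az":0,"grip":80},{"x":-44,"y":30,"z":-190,"ax":0,"ay":0,"az":0,"grip":80},{"x":-50,"y":30,"z":-220,"ax":0,"ay":0,"az":0,"grip":80}]'; python3 -c "
from h import *
rel(430.5,-297,120,-.06)"
```

```text
clock: 14.65
eef_pos: [497.5, -58.5, 150.2]
tool_rot: [-1.571, -0.0, -0.057]
force: [0.5, -0.4, -0.2]
width: 80.5
clock: 15.15
eef_pos: [432.8, -277.1, 118.8]
tool_rot: [-1.571, 0.003, -0.061]
force: [0.3, -0.3, -0.4]
width: 80.0
t 15.15 pos [ 432.8 -277.1  118.8] rot [-1.571  0.003 -0.061] w 80.0 F [ 0.3 -0.3 -0.4]
  shift [ -1.1  -1.2 -20. ] turn [ 0.    -0.001 -0.003]
```

```bash
python3 -m jog '[{"x":-1,"y":0,"z":-16,"ax":0,"ay":0,"az":0,"grip":80},{"x":-1,"y":10,"z":-16,"ax":0,"ay":0,"az":0,"grip":80},{"x":-1,"y":20,"z":-16,"ax":0,"ay":0,"az":0,"grip":80},{"x":-1,"y":20,"z":-16,"ax":0,"ay":0,"az":0,"grip":80}]'; python3 -c "
from h import *
im=snap('wrist','w17.png');print(proj(im,(430.5,-297,55)))
rel(430.5,-297,37,-.06)"
```

```text
clock: 15.55
eef_pos: [433.4, -287.0, 98.7]
tool_rot: [-1.568, 0.003, -0.054]
force: [0.8, -0.3, 0.5]
width: 79.7
[318.8 298.7]
t 15.6 pos [ 433.9 -287.1   99.3] rot [-1.569  0.002 -0.054] w 79.8 F [-0.1  0.5 -0.8]
  shift [ -2.8  62.3 -10.2] turn [-0.002  0.006 -0.002]
```

View pics/w17.png

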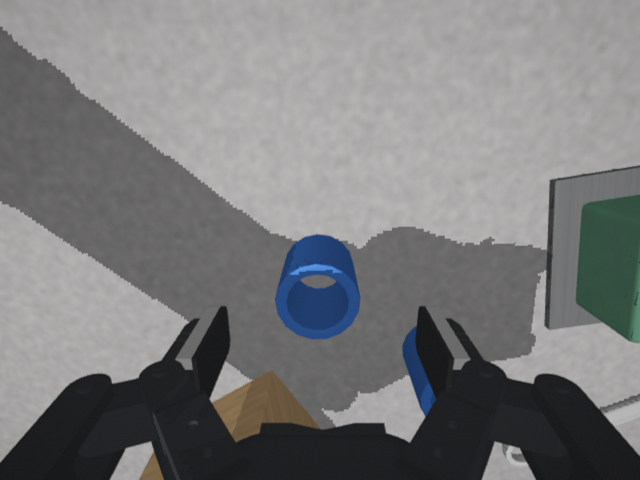

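```bash
python3 -m jog '[{"x":-3,"y":20,"z":-10,"ax":0,"ay":0,"az":0,"grip":80},{"x":-3,"y":45,"z":-10,"ax":0,"ay":0,"az":0,"grip":80},{"x":-3,"y":62,"z":-10,"ax":0,"ay":0,"az":0,"grip":80},{"x":-3,"y":62,"z":-10,"ax":0,"ay":0,"az":0,"grip":40},{"x":-3,"y":62,"z":-10,"ax":0,"ay":0,"az":0,"grip":40}]'; python3 -m jog '[{"x":0,"y":0,"z":0,"ax":0,"ay":0,"az":0,"grip":40},{"x":0,"y":0,"z":0,"ax":0,"ay":0,"az":0,"grip":40},{"x":0,"y":-30,"z":0,"ax":0,"ay":0,"az":0,"grip":40},{"x":0,"y":-70,"z":0,"ax":0,"ay":0,"az":0,"grip":40},{"x":0,"y":-97,"z":5,"ax":0,"ay":0,"az":0,"grip":40}]';python3 -c "
from h import *
s2=C((40,-40))+[2.5,1]; print(s2)
rel(*s2,136,-.06)"
```

```text
clock: 16.1
eef_pos: [431.1, -298.1, 38.6]
tool_rot: [-1.57, -0.0, -0.055]
force: [-0.1, -0.8, -0.8]
width: 52.7
clock: 16.6
eef_pos: [431.4, -295.0, 137.9]
tool_rot: [-1.572, -0.002, -0.058]
force: [0.4, -0.3, -0.9]
width: 46.5
[639.8  88.2]
t 16.6 pos [ 431.4 -295.   137.9] rot [-1.572 -0.002 -0.058] w 46.5 F [ 0.4 -0.3 -0.9]
  shift [185.9   1.7 394.7] turn [0.001 0.002 0.002]
```

```bash
python3 -m jog '[{"x":18,"y":0,"z":38,"ax":0,"ay":0,"az":0,"grip":40},{"x":38,"y":0,"z":81,"ax":0,"ay":0,"az":0,"grip":40},{"x":58,"y":0,"z":124,"ax":0,"ay":0,"az":0,"grip":40},{"x":78,"y":0,"z":167,"ax":0,"ay":0,"az":0,"grip":40},{"x":98,"y":0,"z":210,"ax":0,"ay":0,"az":0,"grip":40}]'; python3 -m jog '[{"x":20,"y":0,"z":43,"ax":0,"ay":0,"az":0,"grip":40},{"x":40,"y":0,"z":86,"ax":0,"ay":0,"az":0,"grip":40},{"x":60,"y":0,"z":126,"ax":0,"ay":0,"az":0,"grip":40},{"x":75,"y":0,"z":155,"ax":0,"ay":0,"az":0,"grip":40},{"x":85,"y":0,"z":175,"ax":0,"ay":0,"az":0,"grip":40}]';python3 -c "
from h import *
s2=C((40,-40))+[2.5,1]; print(s2)
rel(*s2,136,-.06)"
```

```text
clock: 17.1
eef_pos: [541.4, -88.6, 136.1]
tool_rot: [-1.571, -0.001, -0.057]
force: [0.9, -0.8, -1.2]
width: 46.0
clock: 17.6
eef_pos: [636.4, 83.5, 136.2]
tool_rot: [-1.569, -0.002, -0.054]
force: [0.7, -0.2, -0.8]
width: 46.4
[639.8  88.2]
t 17.6 pos [636.4  83.5 136.2] rot [-1.569 -0.002 -0.054] w 46.4 F [ 0.7 -0.2 -0.8]
  shift [3.1 0.2 4.8] turn [-0.002  0.006  0.002]
```

```bash
python3 -m jog '[{"x":2,"y":10,"z":4,"ax":0,"ay":0,"az":0,"grip":40},{"x":2,"y":30,"z":4,"ax":0,"ay":0,"az":0,"grip":40},{"x":2,"y":30,"z":4,"ax":0,"ay":0,"az":0,"grip":40},{"x":2,"y":30,"z":4,"ax":0,"ay":0,"az":0,"grip":40}]';python3 -c "
from h import *
get_image('wrist')
im=snap('wrist','w18.png')
s2=C((40,-40))+[2.5,1]; print(s2)
rel(*s2,51,-.06)"
```

```text
clock: 18.0
eef_pos: [636.7, 81.8, 104.8]
tool_rot: [-1.572, 0.002, -0.058]
force: [-0.5, -0.9, -1.5]
width: 46.2
[639.8  88.2]
t 18.1 pos [637.9  82.6 106.1] rot [-1.571e+00 -1.000e-03 -5.800e-02] w 46.7 F [-0.4  0.2 -1. ]
  shift [ 1.5 55.1  5.7] turn [0.    0.002 0.001]
```

View pics/w18.png

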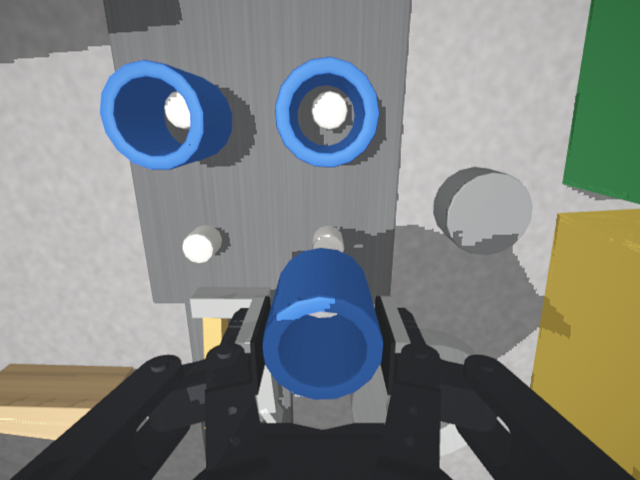

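```bash
python3 -c "
from h import *
im=load('top0.png'); print(unproj(im,210+352/4.4,170+68/4.4,30))"
python3 -m jog '[{"x":1,"y":5,"z":6,"ax":0,"ay":0,"az":0,"grip":40},{"x":1,"y":25,"z":6,"ax":0,"ay":0,"az":0,"grip":40},{"x":1,"y":45,"z":6,"ax":0,"ay":0,"az":0,"grip":40},{"x":1,"y":55,"z":6,"ax":0,"ay":0,"az":0,"grip":40},{"x":1,"y":55,"z":6,"ax":0,"ay":0,"az":0,"grip":40}]';python3 -c "
from h import *
im=snap('wrist','w19.png')
s2=C((40,-40))+[2.5,1]; print(s2)
rel(*s2,51,-.06)"
```

```text
[733.2 101.3  30. ]
clock: 18.6
eef_pos: [639.3, 90.1, 51.1]
tool_rot: [-1.571, -0.001, -0.057]
force: [0.1, 0.1, -0.5]
width: 46.4
[639.8  88.2]
t 18.65 pos [639.4  90.1  51. ] rot [-1.57e+00 -1.00e-03 -5.70e-02] w 45.9 F [-0.  -0.7  0.2]
  shift [ 0.5 -0.  -1.9] turn [-0.001  0.003  0.001]
```

View pics/w19.png

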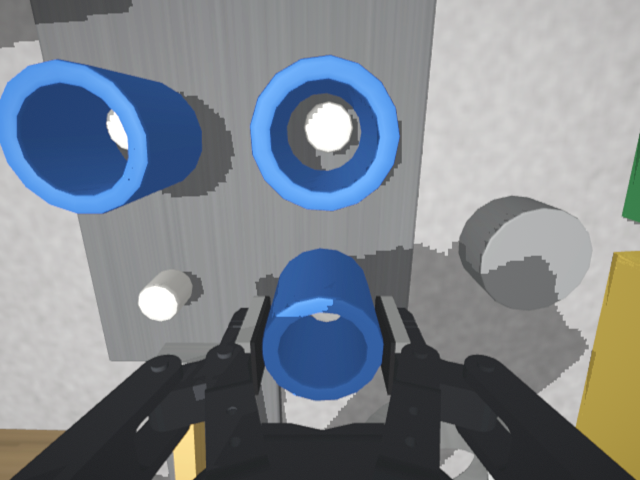

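```bash
python3 -m jog '[{"x":0,"y":0,"z":0,"ax":0,"ay":0,"az":0,"grip":60},{"x":0,"y":0,"z":0,"ax":0,"ay":0,"az":0,"grip":60},{"x":0,"y":-25,"z":0,"ax":0,"ay":0,"az":0,"grip":60},{"x":0,"y":-70,"z":0,"ax":0,"ay":0,"az":0,"grip":60},{"x":0,"y":-100,"z":-20,"ax":0,"ay":0,"az":0,"grip":64}]'; python3 -c "
from h import *
im=snap('wrist','w20.png')
im=snap('top','t20.png');crop('t20.png','c20.png',350,170,510,310,4)
print(unproj(im,350+394/4,170+330/4,55))
rel(511.5,-370.5,120,-.06)"
```

```text
clock: 19.15
eef_pos: [638.6, 74.1, 153.1]
tool_rot: [-1.566, -0.003, -0.052]
force: [0.1, -0.2, 0.4]
width: 64.1
[ 509.1 -371.9   55. ]
t 19.25 pos [641.1  67.  155.1] rot [-1.572 -0.009 -0.061] w 64.3 F [1.1 0.2 0.1]
  shift [-103.2   34.5 -444.5] turn [ 0.001 -0.001  0.009]
```

View pics/w20.png

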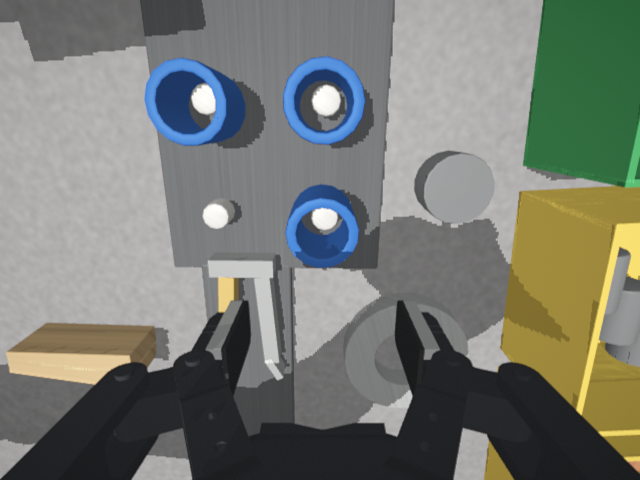

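View pics/c20.png

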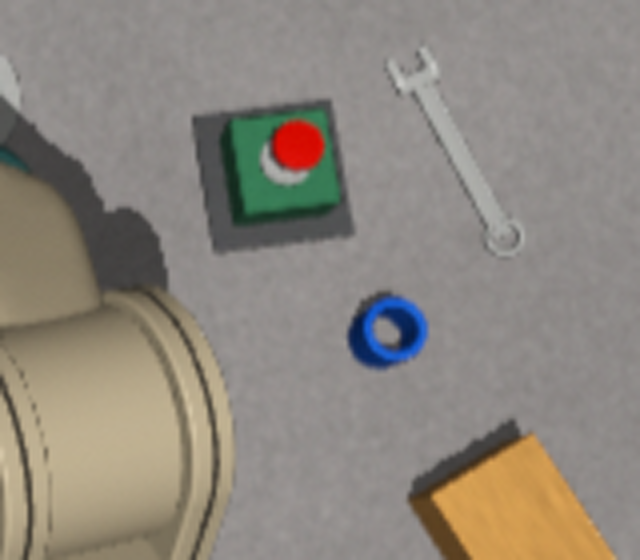

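```bash
python3 -m jog '[{"x":-9,"y":0,"z":-40,"ax":0,"ay":0,"az":0,"grip":80},{"x":-20,"y":0,"z":-87,"ax":0,"ay":0,"az":0,"grip":80},{"x":-31,"y":0,"z":-134,"ax":0,"ay":0,"az":0,"grip":80},{"x":-42,"y":0,"z":-182,"ax":0,"ay":0,"az":0,"grip":80},{"x":-53,"y":0,"z":-230,"ax":0,"ay":0,"az":0,"grip":80}]';python3 -m jog '[{"x":-11,"y":0,"z":-48,"ax":0,"ay":0,"az":0,"grip":80},{"x":-22,"y":10,"z":-96,"ax":0,"ay":0,"az":0,"grip":80},{"x":-33,"y":20,"z":-140,"ax":0,"ay":0,"az":0,"grip":80},{"x":-43,"y":30,"z":-175,"ax":0,"ay":0,"az":0,"grip":80},{"x":-48,"y":30,"z":-200,"ax":0,"ay":0,"az":0,"grip":80}]'; python3 -c "
from h import *
rel(511.5,-370.5,120,-.06)"
```

```text
clock: 19.75
eef_pos: [570.8, -158.5, 149.7]
tool_rot: [-1.571, 0.001, -0.057]
force: [1.5, -0.1, 0.2]
width: 80.0
clock: 20.25
eef_pos: [509.1, -356.9, 117.9]
tool_rot: [-1.57, 0.004, -0.061]
force: [0.4, -0.2, 0.3]
width: 80.0
t 20.25 pos [ 509.1 -356.9  117.9] rot [-1.57   0.004 -0.061] w 80.0 F [ 0.4 -0.2  0.3]
  shift [  3.2  -2.2 -13.4] turn [-0.    -0.001 -0.004]
```

```bash
python3 -m jog '[{"x":3,"y":0,"z":-9,"ax":0,"ay":0,"az":0,"grip":80},{"x":3,"y":10,"z":-9,"ax":0,"ay":0,"az":0,"grip":80},{"x":3,"y":20,"z":-9,"ax":0,"ay":0,"az":0,"grip":80},{"x":3,"y":20,"z":-9,"ax":0,"ay":0,"az":0,"grip":80}]'; python3 -c "
from h import *
im=snap('wrist','w21.png');print(proj(im,(511.5,-370.5,55)))
rel(511.5,-370.5,37,-.06)"
```

```text
clock: 20.65
eef_pos: [514.9, -359.9, 98.4]
tool_rot: [-1.568, 0.003, -0.054]
force: [0.3, 0.5, -0.4]
width: 79.7
[318.1 300.1]
t 20.7 pos [ 515.2 -360.4   99.2] rot [-1.569  0.002 -0.054] w 80.0 F [-0.4 -0.1  0.6]
  shift [ -3.1  62.2 -10.4] turn [-0.002  0.006 -0.002]
```

View pics/w21.png

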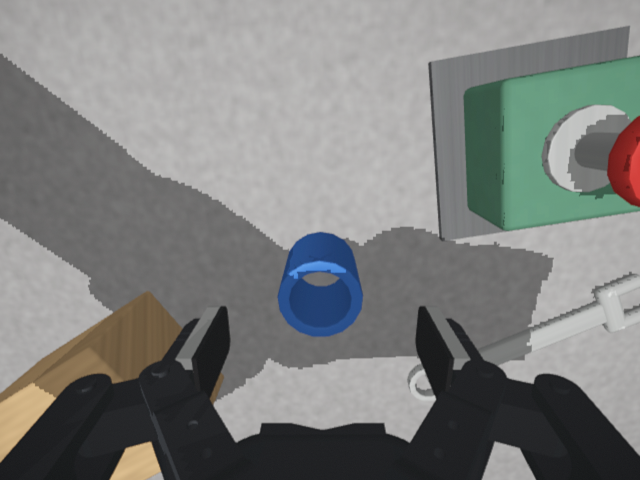

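```bash
python3 -c "
from h import *
im=load('t20.png'); print(unproj(im,350+415/4,170+495/4,70),unproj(im,350+532/4,170+435/4,70),unproj(im,350+504/4,170+238/4,8))
print(unproj(im,350+415/4,170+495/4,0))
im=load('w21.png'); print(unproj(im,150,292,70),unproj(im,420,383,8))"
```

```text
[ 385.9 -375.4   70. ] [ 428.  -463.1   70. ] [ 586.1 -473.6    8. ]
[ 389.7 -394.1    0. ]
[ 429.2 -353.7   70. ] [ 582.4 -469.4    8. ]
```

```bash
python3 -m jog '[{"x":-3,"y":20,"z":-10,"ax":0,"ay":0,"az":0,"grip":80},{"x":-3,"y":45,"z":-10,"ax":0,"ay":0,"az":0,"grip":80},{"x":-3,"y":62,"z":-10,"ax":0,"ay":0,"az":0,"grip":80},{"x":-3,"y":62,"z":-10,"ax":0,"ay":0,"az":0,"grip":40},{"x":-3,"y":62,"z":-10,"ax":0,"ay":0,"az":0,"grip":40}]'; python3 -m jog '[{"x":0,"y":0,"z":0,"ax":0,"ay":0,"az":0,"grip":40},{"x":0,"y":0,"z":0,"ax":0,"ay":0,"az":0,"grip":40},{"x":0,"y":-30,"z":0,"ax":0,"ay":0,"az":0,"grip":40},{"x":0,"y":-70,"z":0,"ax":0,"ay":0,"az":0,"grip":40},{"x":0,"y":-97,"z":5,"ax":0,"ay":0,"az":0,"grip":40}]';python3 -c "
from h import *
s2=C((-40,-40))+[2.5,1]; print(s2)
rel(*s2,136,-.06)"
```

```text
clock: 21.2
eef_pos: [511.6, -372.4, 38.0]
tool_rot: [-1.57, 0.0, -0.056]
force: [0.4, -0.0, -0.1]
width: 52.9
clock: 21.7
eef_pos: [512.3, -369.1, 138.0]
tool_rot: [-1.573, -0.002, -0.058]
force: [1.1, -0.6, -0.8]
width: 46.2
[560.   93.2]
t 21.7 pos [ 512.3 -369.1  138. ] rot [-1.573 -0.002 -0.058] w 46.2 F [ 1.1 -0.6 -0.8]
  shift [ 20.8   1.2 464.3] turn [0.002 0.002 0.002]
```

```bash
python3 -m jog '[{"x":2,"y":0,"z":40,"ax":0,"ay":0,"az":0,"grip":40},{"x":4,"y":0,"z":88,"ax":0,"ay":0,"az":0,"grip":40},{"x":6,"y":0,"z":136,"ax":0,"ay":0,"az":0,"grip":40},{"x":8,"y":0,"z":184,"ax":0,"ay":0,"az":0,"grip":40},{"x":10,"y":0,"z":232,"ax":0,"ay":0,"az":0,"grip":40}]'; python3 -m jog '[{"x":2,"y":0,"z":48,"ax":0,"ay":0,"az":0,"grip":40},{"x":4,"y":0,"z":96,"ax":0,"ay":0,"az":0,"grip":40},{"x":6,"y":0,"z":144,"ax":0,"ay":0,"az":0,"grip":40},{"x":8,"y":0,"z":184,"ax":0,"ay":0,"az":0,"grip":40},{"x":10,"y":0,"z":212,"ax":0,"ay":0,"az":0,"grip":40}]';python3 -c "
from h import *
s2=C((-40,-40))+[2.5,1]; print(s2)
rel(*s2,136,-.06)"
```

```text
clock: 22.2
eef_pos: [535.0, -135.3, 136.0]
tool_rot: [-1.571, -0.001, -0.057]
force: [0.1, 0.7, -2.3]
width: 45.9
clock: 22.7
eef_pos: [557.1, 78.5, 136.2]
tool_rot: [-1.569, -0.002, -0.053]
force: [0.3, -0.5, -2.1]
width: 45.9
[560.   93.2]
t 22.7 pos [557.1  78.5 136.2] rot [-1.569 -0.002 -0.053] w 45.9 F [ 0.3 -0.5 -2.1]
  shift [ 2.2  0.2 14.9] turn [-0.002  0.007  0.002]
```

```bash
python3 -m jog '[{"x":2,"y":10,"z":14,"ax":0,"ay":0,"az":0,"grip":40},{"x":2,"y":30,"z":14,"ax":0,"ay":0,"az":0,"grip":40},{"x":2,"y":30,"z":14,"ax":0,"ay":0,"az":0,"grip":40},{"x":2,"y":30,"z":14,"ax":0,"ay":0,"az":0,"grip":40}]';python3 -c "
from h import *
get_image('wrist')
im=snap('wrist','w22.png')
s2=C((-40,-40))+[2.5,1]; print(s2)
rel(*s2,51,-.06)"
```

```text
clock: 23.1
eef_pos: [559.5, 87.6, 105.6]
tool_rot: [-1.571, 0.0, -0.057]
force: [0.5, -0.5, -0.8]
width: 45.6
[560.   93.2]
t 23.2 pos [560.3  87.5 106.2] rot [-1.571e+00 -1.000e-03 -5.800e-02] w 46.0 F [-0.2  0.1 -1.1]
  shift [-0.8 55.2  5.7] turn [-0.     0.002  0.001]
```

View pics/w22.png

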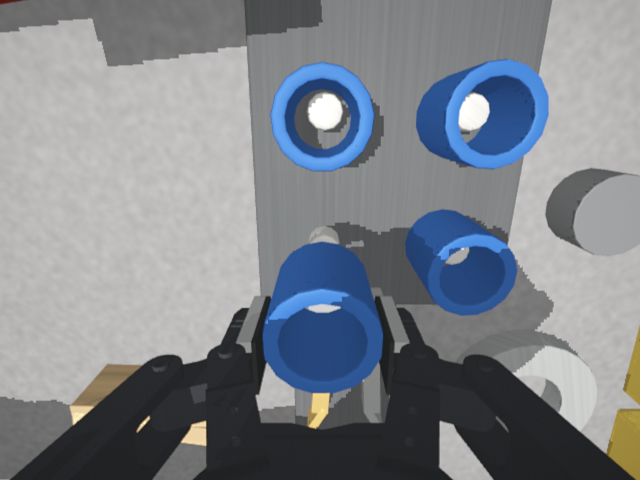

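```bash
python3 -m jog '[{"x":-1,"y":5,"z":4,"ax":0,"ay":0,"az":0,"grip":40},{"x":-1,"y":20,"z":4,"ax":0,"ay":0,"az":0,"grip":40},{"x":-1,"y":35,"z":4,"ax":0,"ay":0,"az":0,"grip":40},{"x":-1,"y":45,"z":4,"ax":0,"ay":0,"az":0,"grip":40},{"x":-1,"y":45,"z":4,"ax":0,"ay":0,"az":0,"grip":40}]';python3 -c "
from h import *
im=snap('wrist','w23.png')
s2=C((-40,-40))+[2.5,1]; print(s2)
rel(*s2,51,-.06)"
```

```text
clock: 23.7
eef_pos: [557.8, 91.7, 58.7]
tool_rot: [-1.572, 0.003, -0.057]
force: [-0.5, -0.8, -1.8]
width: 45.8
[560.   93.2]
t 23.75 pos [558.4  92.   59.5] rot [-1.571  0.002 -0.057] w 45.6 F [-0.  -0.4 -1.8]
  shift [1.6 8.5 1.3] turn [ 0.     0.003 -0.002]
```

View pics/w23.png

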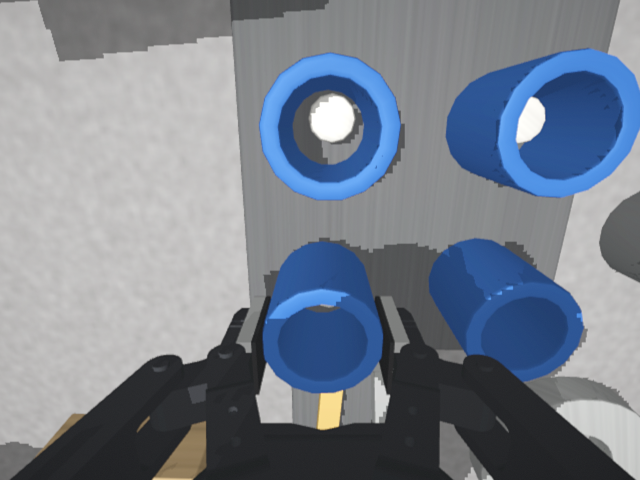

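```bash
python3 -m jog '[{"x":1,"y":4,"z":0,"ax":0,"ay":0,"az":0,"grip":40},{"x":1,"y":7,"z":0,"ax":0,"ay":0,"az":0,"grip":40},{"x":1,"y":7,"z":0,"ax":0,"ay":0,"az":0,"grip":58},{"x":1,"y":7,"z":0,"ax":0,"ay":0,"az":0,"grip":58}]'; python3 -m jog '[{"x":0,"y":0,"z":0,"ax":0,"ay":0,"az":0,"grip":58},{"x":0,"y":-30,"z":0,"ax":0,"ay":0,"az":0,"grip":58},{"x":0,"y":-70,"z":0,"ax":0,"ay":0,"az":0,"grip":58},{"x":0,"y":-100,"z":0,"ax":0,"ay":0,"az":0,"grip":58},{"x":0,"y":-130,"z":0,"ax":0,"ay":0,"az":0,"grip":60}]'; python3 -c "
from h import *
im=snap('wrist','w24.png')
im=snap('scene','s24.png');crop('s24.png','c24.png',230,150,450,310,3.6)
rel(511.5,-370.5,120,-.06)"
```

```text
clock: 24.15
eef_pos: [560.3, 92.1, 53.7]
tool_rot: [-1.571, -0.001, -0.057]
force: [-0.3, -0.2, -0.0]
width: 57.9
clock: 24.65
eef_pos: [560.1, 92.1, 185.1]
tool_rot: [-1.571, -0.001, -0.057]
force: [1.4, 1.1, -0.3]
width: 59.8
t 24.75 pos [562.7  93.  187.7] rot [-1.569 -0.008 -0.057] w 60.0 F [ 0.3  0.6 -0.1]
  shift [ -25.1   66.4 -465.9] turn [-0.002  0.003  0.008]
```

View pics/w24.png

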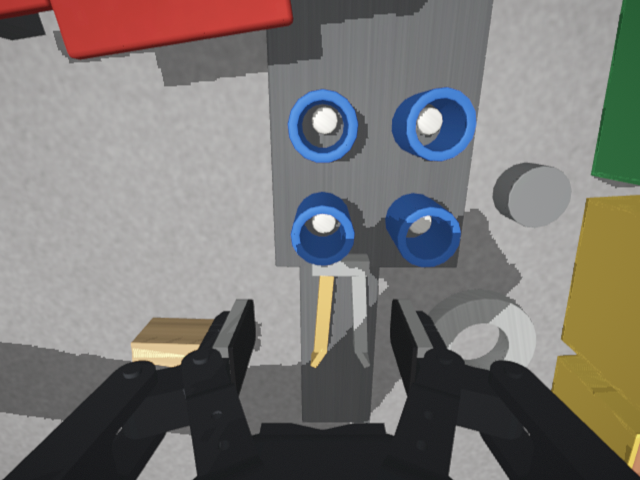

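View pics/c24.png

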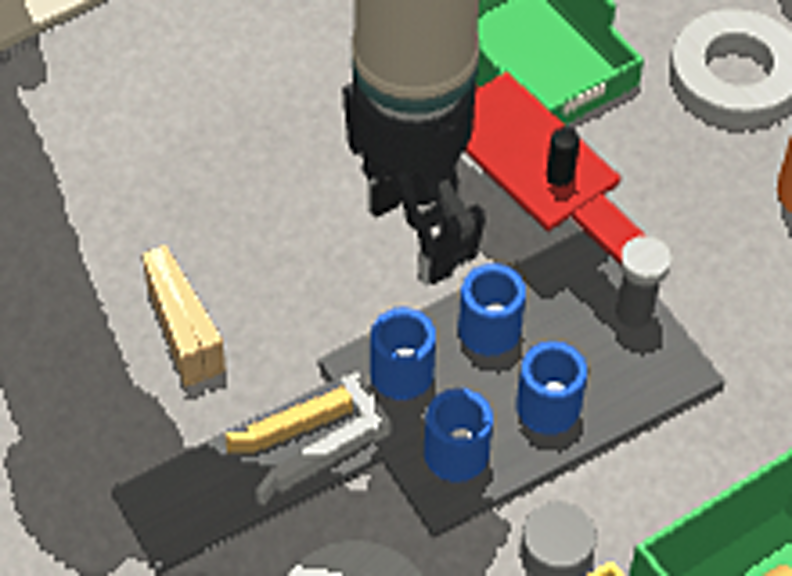

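```bash
python3 -m jog '[{"x":-8,"y":0,"z":30,"ax":0,"ay":0.14,"az":0,"grip":60},{"x":-16,"y":0,"z":60,"ax":0,"ay":0.28,"az":0,"grip":60},{"x":-26,"y":0,"z":90,"ax":0,"ay":0.42,"az":0,"grip":60},{"x":-38,"y":0,"z":120,"ax":0,"ay":0.56,"az":0,"grip":60},{"x":-48,"y":0,"z":140,"ax":0,"ay":0.70,"az":0,"grip":60}]'; python3 -c "
from h import *
rel(*(barpt(1.4,95)+[1.5,1]),190,-1.46)"
```

```text
clock: 25.25
eef_pos: [518.8, 237.1, 182.9]
tool_rot: [-1.57, 0.001, -0.761]
force: [-0.3, 0.1, -0.4]
width: 60.0
t 25.25 pos [518.8 237.1 182.9] rot [-1.57e+00  1.00e-03 -7.61e-01] w 60.0 F [-0.3  0.1 -0.4]
  shift [-18.1  -7.1  14.3] turn [-0.     0.699 -0.001]
```

```bash
python3 -m jog '[{"x":-6,"y":-2,"z":6,"ax":0,"ay":0.14,"az":0,"grip":50},{"x":-12,"y":-2,"z":10,"ax":0,"ay":0.28,"az":0,"grip":50},{"x":-18,"y":-2,"z":14,"ax":0,"ay":0.42,"az":0,"grip":50},{"x":-18,"y":-2,"z":14,"ax":0,"ay":0.56,"az":0,"grip":50},{"x":-18,"y":-2,"z":14,"ax":0,"ay":0.70,"az":0,"grip":50}]'; python3 -c "
from h import *
get_image('wrist')
im=snap('wrist','w25.png'); print(proj(im,(*(barpt(1.4,95)+[1.5,1]),133)))
rel(*(barpt(1.4,95)+[1.5,1]),118,-1.46)"
```

```text
clock: 25.75
eef_pos: [516.0, 257.3, 184.8]
tool_rot: [-1.571, -0.0, -1.462]
force: [0.5, 0.7, -0.6]
width: 49.9
[317.  275.4]
t 25.85 pos [516.1 257.1 184.8] rot [-1.571e+00 -1.000e-03 -1.457e+00] w 50.0 F [-0.6 -0.3  0.2]
  shift [-3.  66.8 -0.2] turn [0.    0.003 0.001]
```

View pics/w25.png

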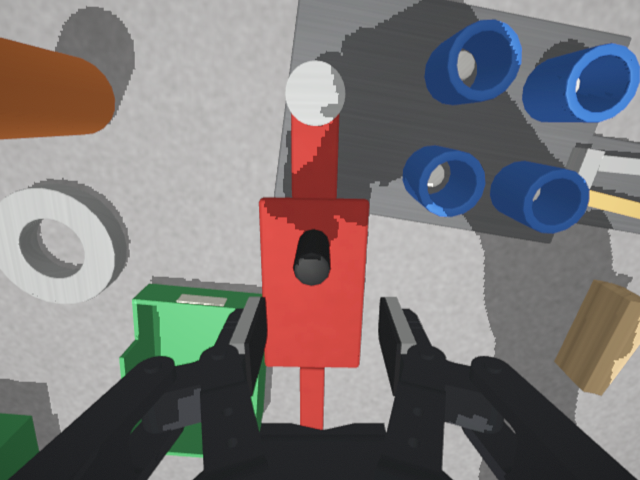

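```bash
python3 -m jog '[{"x":-4,"y":30,"z":1,"ax":0,"ay":0,"az":0,"grip":48},{"x":-4,"y":55,"z":1,"ax":0,"ay":0,"az":0,"grip":48},{"x":-4,"y":66,"z":1,"ax":0,"ay":0,"az":0,"grip":48},{"x":-4,"y":66,"z":1,"ax":0,"ay":0,"az":0,"grip":28},{"x":-4,"y":66,"z":1,"ax":0,"ay":0,"az":0,"grip":28}]'; python3 -c "
from h import *
im=snap('wrist','w26.png')
for th in (1.4,1.25,1.1,.95,.8): rel(*(barpt(th,95)+[1.5,1]),118,-.71-(th-.65))"
```

```text
clock: 26.35
eef_pos: [517.5, 261.2, 119.8]
tool_rot: [-1.57, 0.0, -1.456]
force: [0.1, 0.3, -0.1]
width: 28.2
t 26.4 pos [517.9 261.4 120.3] rot [-1.569e+00  1.000e-03 -1.456e+00] w 28.0 F [-0.6  0.2  0.5]
  shift [ 1.1  2.3 -2.4] turn [-0.002  0.004 -0.001]
t 26.4 pos [517.9 261.4 120.3] rot [-1.569e+00  1.000e-03 -1.456e+00] w 28.0 F [-0.6  0.2  0.5]
  shift [15.3  2.3 -1.4] turn [-0.002 -0.146 -0.001]
t 26.4 pos [517.9 261.4 120.3] rot [-1.569e+00  1.000e-03 -1.456e+00] w 28.0 F [-0.6  0.2  0.5]
  shift [29.2  2.3  1.6] turn [-0.002 -0.296 -0.   ]
t 26.4 pos [517.9 261.4 120.3] rot [-1.569e+00  1.000e-03 -1.456e+00] w 28.0 F [-0.6  0.2  0.5]
  shift [42.5  2.3  6.8] turn [-0.002 -0.446 -0.   ]
t 26.4 pos [517.9 261.4 120.3] rot [-1.569e+00  1.000e-03 -1.456e+00] w 28.0 F [-0.6  0.2  0.5]
  shift [54.8  2.3 13.9] turn [-0.002 -0.596 -0.   ]
```

View pics/w26.png

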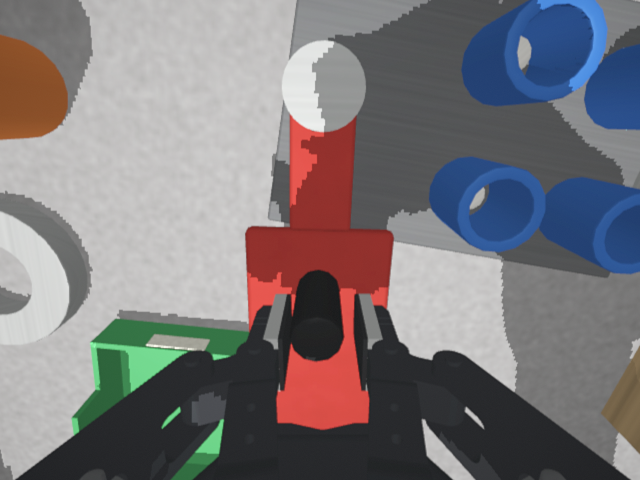

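```bash
python3 -m jog '[{"x":14,"y":1,"z":-2,"ax":0,"ay":-0.13,"az":0,"grip":28},{"x":28,"y":1,"z":1,"ax":0,"ay":-0.27,"az":0,"grip":28},{"x":41,"y":1,"z":6,"ax":0,"ay":-0.42,"az":0,"grip":28},{"x":54,"y":1,"z":13,"ax":0,"ay":-0.57,"az":0,"grip":28},{"x":54,"y":1,"z":13,"ax":0,"ay":-0.57,"az":0,"grip":28}]'; python3 -c "
from h import *
im=snap('wrist','w27.png')
for th in (.8,.65,.5,.35,.2,.05): rel(*(barpt(th,95)+[1.5,1]),118,-.71-(th-.65))"
```

```text
clock: 26.9
eef_pos: [538.2, 207.2, 119.7]
tool_rot: [-1.568, -0.002, -0.889]
force: [-0.3, 0.0, -0.1]
width: 27.5
t 26.95 pos [537.7 207.9 119.5] rot [-1.569e+00 -1.000e-03 -8.920e-01] w 28.0 F [ 0.8 -1.1  1.6]
  shift [-0.4  1.5  0.6] turn [-0.002 -0.032  0.001]
t 26.95 pos [537.7 207.9 119.5] rot [-1.569e+00 -1.000e-03 -8.920e-01] w 28.0 F [ 0.8 -1.1  1.6]
  shift [13.8  1.5  2. ] turn [-0.002 -0.182  0.002]
t 26.95 pos [537.7 207.9 119.5] rot [-1.569e+00 -1.000e-03 -8.920e-01] w 28.0 F [ 0.8 -1.1  1.6]
  shift [27.6  1.5  5.6] turn [-0.002 -0.332  0.002]
t 26.95 pos [537.7 207.9 119.5] rot [-1.569e+00 -1.000e-03 -8.920e-01] w 28.0 F [ 0.8 -1.1  1.6]
  shift [40.7  1.6 11.3] turn [-0.002 -0.482  0.002]
t 26.95 pos [537.7 207.9 119.5] rot [-1.569e+00 -1.000e-03 -8.920e-01] w 28.0 F [ 0.8 -1.1  1.6]
  shift [52.7  1.6 18.8] turn [-0.002 -0.632  0.002]
t 26.95 pos [537.7 207.9 119.5] rot [-1.569e+00 -1.000e-03 -8.920e-01] w 28.0 F [ 0.8 -1.1  1.6]
  shift [63.6  1.6 28. ] turn [-0.001 -0.782  0.002]
```

View pics/w27.png

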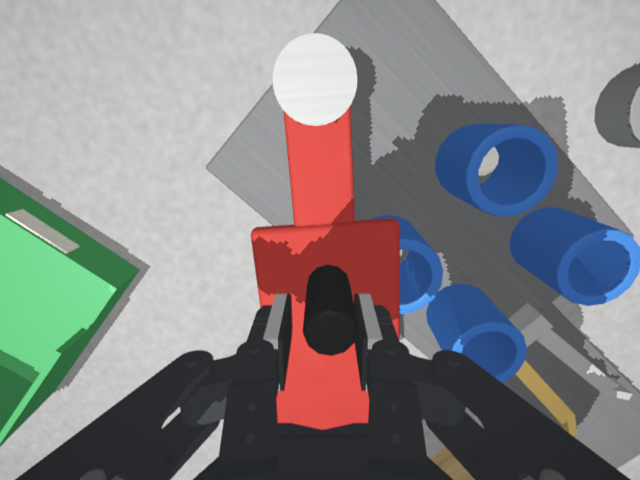

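```bash
python3 -m jog '[{"x":13,"y":1,"z":2,"ax":0,"ay":-0.14,"az":0,"grip":28},{"x":27,"y":1,"z":5,"ax":0,"ay":-0.28,"az":0,"grip":28},{"x":40,"y":1,"z":11,"ax":0,"ay":-0.42,"az":0,"grip":28},{"x":52,"y":1,"z":18,"ax":0,"ay":-0.56,"az":0,"grip":28},{"x":52,"y":1,"z":18,"ax":0,"ay":-0.63,"az":0,"grip":28}]'; python3 -c "
from h import *
im=snap('wrist','w28.png')
for th in (.2,.1,.05,0,-.05,-.1): rel(*(barpt(th,95)+[1.5,1]),118,-.71-(th-.65))"
```

```text
clock: 27.45
eef_pos: [584.1, 179.4, 117.6]
tool_rot: [-1.571, -0.001, -0.258]
force: [0.4, -0.4, -0.4]
width: 27.7
t 27.5 pos [583.4 180.  117.5] rot [-1.571e+00 -1.000e-03 -2.560e-01] w 27.6 F [-0.3  0.4  1. ]
  shift [ 2.3 -0.4 -0.9] turn [-0.     0.004  0.001]
t 27.5 pos [583.4 180.  117.5] rot [-1.571e+00 -1.000e-03 -2.560e-01] w 27.6 F [-0.3  0.4  1. ]
  shift [11.8 -0.4 -0.5] turn [-0.    -0.096  0.001]
t 27.5 pos [583.4 180.  117.5] rot [-1.571e+00 -1.000e-03 -2.560e-01] w 27.6 F [-0.3  0.4  1. ]
  shift [16.5 -0.4  0.1] turn [-0.    -0.146  0.001]
t 27.5 pos [583.4 180.  117.5] rot [-1.571e+00 -1.000e-03 -2.560e-01] w 27.6 F [-0.3  0.4  1. ]
  shift [21.1 -0.4  0.9] turn [-0.    -0.196  0.001]
t 27.5 pos [583.4 180.  117.5] rot [-1.571e+00 -1.000e-03 -2.560e-01] w 27.6 F [-0.3  0.4  1. ]
  shift [25.8 -0.4  2. ] turn [-0.    -0.246  0.001]
t 27.5 pos [583.4 180.  117.5] rot [-1.571e+00 -1.000e-03 -2.560e-01] w 27.6 F [-0.3  0.4  1. ]
  shift [30.4 -0.4  3.2] turn [ 0.    -0.296  0.001]
```

View pics/w28.png

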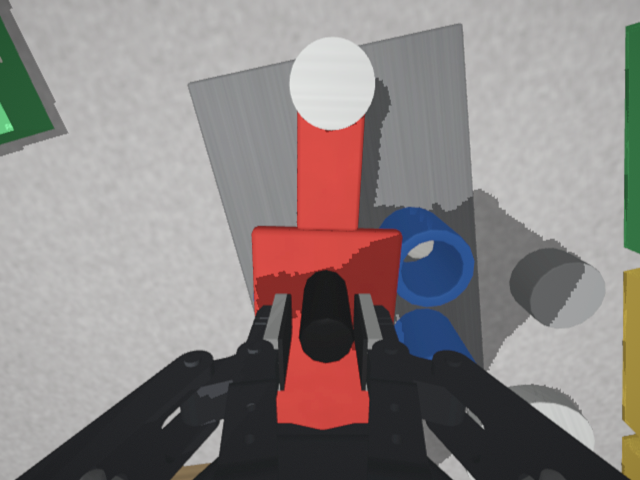

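```bash
python3 -m jog '[{"x":7,"y":0,"z":0,"ax":0,"ay":-0.06,"az":0,"grip":28},{"x":14,"y":0,"z":0,"ax":0,"ay":-0.12,"az":0,"grip":28},{"x":20,"y":0,"z":0,"ax":0,"ay":-0.18,"az":0,"grip":28},{"x":24,"y":0,"z":1,"ax":0,"ay":-0.196,"az":0,"grip":28},{"x":24,"y":0,"z":1,"ax":0,"ay":-0.196,"az":0,"grip":28}]'; python3 -c "
from h import *
im=snap('wrist','w29.png')
for th in (.0,-.05): rel(*(barpt(th,95)+[1.5,1]),118,-.71-(th-.65))"
```

```text
clock: 28.0
eef_pos: [606.7, 175.4, 117.5]
tool_rot: [-1.571, -0.001, -0.063]
force: [0.8, 0.2, -0.2]
width: 28.2
t 28.05 pos [606.6 175.3 117.5] rot [-1.571e+00 -1.000e-03 -6.300e-02] w 28.0 F [ 0.  -0.5  0.7]
  shift [-2.5 -0.5  0.1] turn [ 0.    -0.003  0.001]
t 28.05 pos [606.6 175.3 117.5] rot [-1.571e+00 -1.000e-03 -6.300e-02] w 28.0 F [ 0.  -0.5  0.7]
  shift [ 2.3 -0.5  0.3] turn [ 0.    -0.053  0.001]
```

View pics/w29.png

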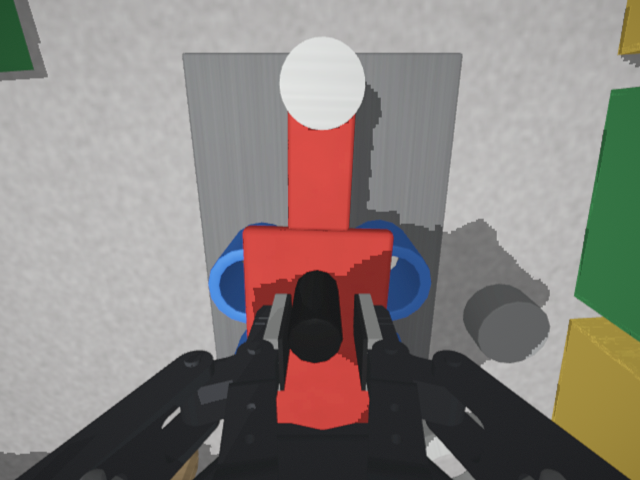

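```bash
python3 -m jog '[{"x":2,"y":0,"z":0,"ax":0,"ay":0,"az":0,"grip":28},{"x":4,"y":0,"z":0,"ax":0,"ay":0,"az":0,"grip":28},{"x":4,"y":0,"z":0,"ax":0,"ay":0,"az":0,"grip":28}]';python3 -m jog '[{"x":1,"y":0,"z":0,"ax":0,"ay":0,"az":0,"grip":28},{"x":2,"y":0,"z":0,"ax":0,"ay":0,"az":0,"grip":28},{"x":2,"y":0,"z":0,"ax":0,"ay":0,"az":0,"grip":28}]'
```

```text
clock: 28.35
eef_pos: [609.6, 174.8, 117.3]
tool_rot: [-1.571, 0.002, -0.061]
force: [-3.6, 0.0, 3.3]
width: 27.8
clock: 28.65
eef_pos: [609.7, 174.7, 117.2]
tool_rot: [-1.572, 0.005, -0.061]
force: [-7.8, -0.7, 5.7]
width: 27.9
```

```bash
python3 -m jog '[{"x":2,"y":0,"z":0,"ax":0,"ay":0,"az":0,"grip":28},{"x":2,"y":0,"z":0,"ax":0,"ay":0,"az":0,"grip":28},{"x":-3,"y":0,"z":0,"ax":0,"ay":0,"az":0,"grip":28},{"x":-4,"y":0,"z":0,"ax":0,"ay":0,"az":0,"grip":32},{"x":-4,"y":0,"z":0,"ax":0,"ay":0,"az":0,"grip":32}]';python3 -m jog '[{"x":0,"y":-30,"z":0,"ax":0,"ay":0,"az":0,"grip":32},{"x":0,"y":-75,"z":-10,"ax":0,"ay":0,"az":0,"grip":50},{"x":0,"y":-100,"z":-50,"ax":0,"ay":0,"az":0,"grip":60},{"x":0,"y":-100,"z":-95,"ax":0,"ay":0,"az":0,"grip":60},{"x":0,"y":-100,"z":-130,"ax":0,"ay":0,"az":0,"grip":60}]'; python3 -c "
from h import *
get_image('wrist')
snap('wrist','w30.png')
snap('top','t30.png');crop('t30.png','c30.png',210,170,390,310,4.4)
im=load('top0.png')
rel(427.5,-23,150)"
```

```text
clock: 29.15
eef_pos: [609.3, 174.7, 117.5]
tool_rot: [-1.57, -0.002, -0.061]
force: [-0.6, -0.0, -0.0]
width: 32.0
clock: 29.65
eef_pos: [601.8, 41.8, 218.6]
tool_rot: [-1.572, -0.004, -0.063]
force: [0.1, -1.3, 0.3]
width: 60.1
t 29.8 pos [601.3  40.8 217.3] rot [-1.573e+00 -1.000e-03 -6.800e-02] w 60.0 F [0.3 1.2 0.3]
  shift [-169.2   67.3  -75.2] turn [ 0.002 -0.     0.001]
```

View pics/w30.png

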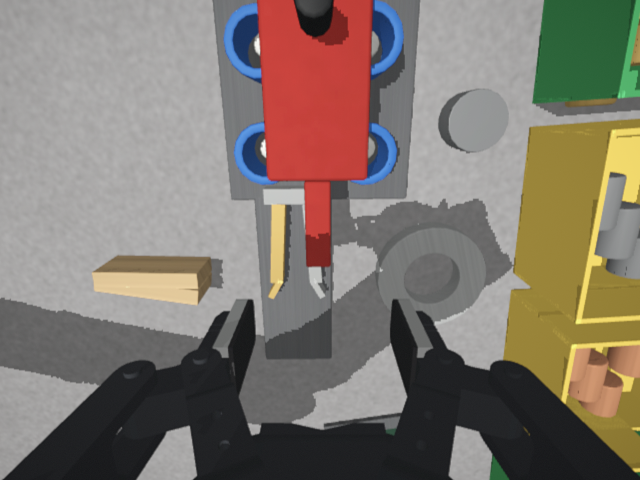

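View pics/c30.png

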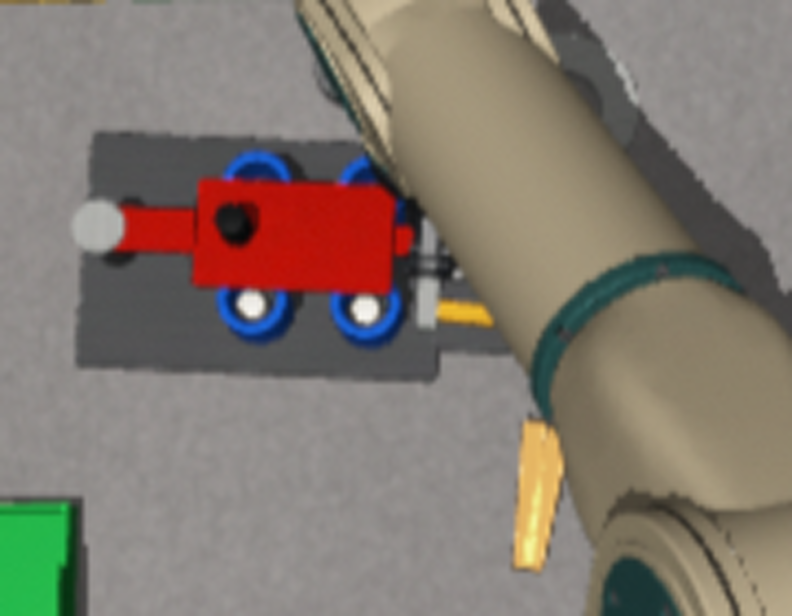

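```bash
python3 -m jog '[{"x":-28,"y":5,"z":-12,"ax":0,"ay":-0.14,"az":0,"grip":60},{"x":-56,"y":10,"z":-24,"ax":0,"ay":-0.28,"az":0,"grip":60},{"x":-84,"y":20,"z":-36,"ax":0,"ay":-0.42,"az":0,"grip":60},{"x":-112,"y":30,"z":-48,"ax":0,"ay":-0.56,"az":0,"grip":60},{"x":-138,"y":40,"z":-56,"ax":0,"ay":-0.70,"az":0,"grip":60}]'; python3 -c "
from h import *
rel(452.5,-26.7,150,1.417)"
```

```text
clock: 30.3
eef_pos: [458.8, -1.7, 177.2]
tool_rot: [-1.571, -0.002, 0.646]
force: [0.4, -0.2, -0.1]
width: 59.9
t 30.3 pos [458.8  -1.7 177.2] rot [-1.571 -0.002  0.646] w 59.9 F [ 0.4 -0.2 -0.1]
  shift [-20.1  27.2 -16.2] turn [ 0.001 -0.771  0.001]
```

```bash
python3 -m jog '[{"x":-6,"y":5,"z":-5,"ax":0,"ay":-0.14,"az":0,"grip":60},{"x":-12,"y":10,"z":-10,"ax":0,"ay":-0.28,"az":0,"grip":60},{"x":-20,"y":15,"z":-16,"ax":0,"ay":-0.42,"az":0,"grip":60},{"x":-20,"y":20,"z":-16,"ax":0,"ay":-0.57,"az":0,"grip":60},{"x":-20,"y":27,"z":-16,"ax":0,"ay":-0.72,"az":0,"grip":60}]';python3 -m jog '[{"x":0,"y":10,"z":0,"ax":0,"ay":-0.05,"az":0,"grip":60},{"x":0,"y":20,"z":0,"ax":0,"ay":-0.05,"az":0,"grip":60},{"x":0,"y":20,"z":0,"ax":0,"ay":-0.05,"az":0,"grip":60}]'; python3 -c "
from h import *
get_image('wrist')
im=snap('wrist','w31.png'); 
for p in [(477,-30.5,45),(380,-15.5,45)]: print(proj(im,p))
rel(452.5,-26.7,34,1.417)"
```

```text
clock: 30.8
eef_pos: [453.9, -26.1, 150.5]
tool_rot: [-1.573, -0.002, 1.366]
force: [-0.1, -0.9, 0.0]
width: 59.6
clock: 31.1
eef_pos: [452.6, -26.4, 129.4]
tool_rot: [-1.569, -0.001, 1.409]
force: [-0.4, -0.5, 0.9]
width: 59.8
[322.5 289.3]
[321.1 136.9]
t 31.2 pos [453.1 -26.6 130.4] rot [-1.571 -0.     1.409] w 60.3 F [0.2 0.4 0.5]
  shift [-0.3 96.4  0.6] turn [ 0.    -0.008  0.   ]
```

View pics/w31.png

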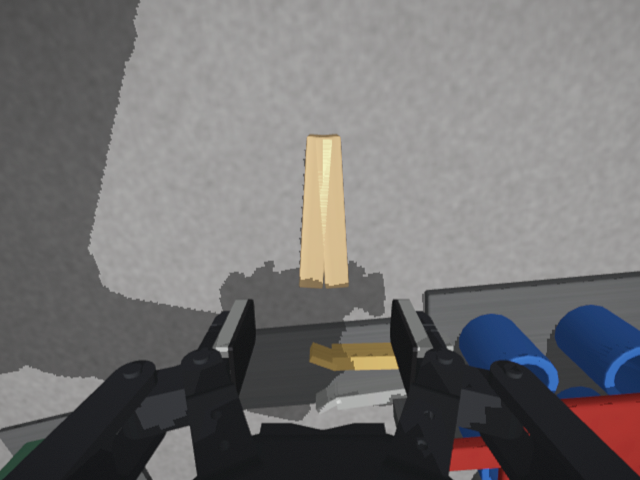

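```bash
python3 -m jog '[{"x":0,"y":35,"z":0,"ax":0,"ay":-0.008,"az":0,"grip":60},{"x":0,"y":70,"z":0,"ax":0,"ay":-0.008,"az":0,"grip":60},{"x":0,"y":97,"z":0,"ax":0,"ay":-0.008,"az":0,"grip":60},{"x":0,"y":97,"z":0,"ax":0,"ay":-0.008,"az":0,"grip":20},{"x":0,"y":97,"z":0,"ax":0,"ay":-0.008,"az":0,"grip":20}]';python3 -m jog '[{"x":0,"y":0,"z":0,"ax":0,"ay":0,"az":0,"grip":20},{"x":0,"y":0,"z":0,"ax":0,"ay":0,"az":0,"grip":20},{"x":0,"y":0,"z":0,"ax":0,"ay":0,"az":0,"grip":20}]'; python3 -c "
from h import *
im=snap('wrist','w32.png'); 
rel(452.5,-26.7,34,1.417)"
```

```text
clock: 31.7
eef_pos: [453.2, -26.6, 34.0]
tool_rot: [-1.571, -0.0, 1.417]
force: [0.1, 0.2, 0.2]
width: 31.9
clock: 32.0
eef_pos: [453.6, -27.4, 34.3]
tool_rot: [-1.573, -0.0, 1.416]
force: [1.1, 0.5, 0.4]
width: 29.8
t 32.05 pos [453.6 -27.4  34.2] rot [-1.573 -0.     1.416] w 30.0 F [0.1 0.5 5.9]
  shift [0.5 0.2 1.2] turn [ 0.002 -0.001  0.   ]
```

View pics/w32.png

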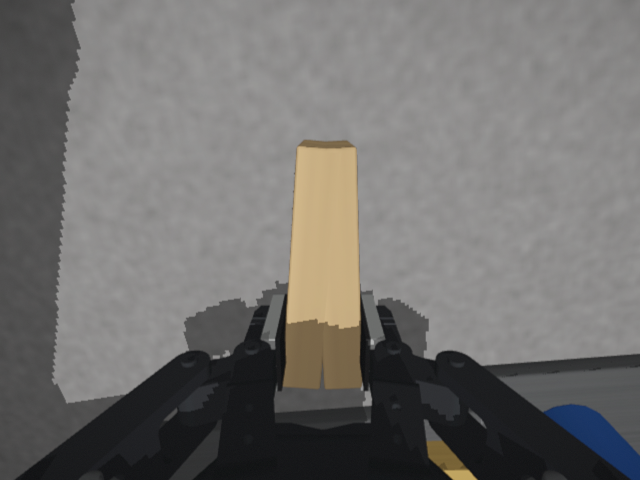

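```bash
python3 -m jog '[{"x":0,"y":-20,"z":0,"ax":0,"ay":0,"az":0,"grip":20},{"x":0,"y":-60,"z":0,"ax":0,"ay":0,"az":0,"grip":20},{"x":0,"y":-90,"z":0,"ax":0,"ay":0.1,"az":0,"grip":20},{"x":0,"y":-90,"z":0,"ax":0,"ay":0.24,"az":0,"grip":20},{"x":0,"y":-90,"z":0,"ax":0,"ay":0.38,"az":0,"grip":20}]';python3 -c "
from h import *
t=C((-25,-275))+[2.5,1];print(t)
rel(*t,124,-.0616)"
```

```text
clock: 32.55
eef_pos: [453.4, -27.6, 124.6]
tool_rot: [-1.573, -0.001, 1.03]
force: [-0.8, -0.0, -2.1]
width: 30.0
[ 560.5 -142.3]
t 32.55 pos [453.4 -27.6 124.6] rot [-1.573e+00 -1.000e-03  1.030e+00] w 30.0 F [-0.8 -0.  -2.1]
  shift [ -43.3    0.9 -150.8] turn [1.000e-03 1.092e+00 2.000e-03]
```

```bash
python3 -m jog '[{"x":-9,"y":0,"z":-32,"ax":0,"ay":0.14,"az":0,"grip":20},{"x":-18,"y":0,"z":-64,"ax":0,"ay":0.28,"az":0,"grip":20},{"x":-27,"y":0,"z":-96,"ax":0,"ay":0.42,"az":0,"grip":20},{"x":-36,"y":0,"z":-128,"ax":0,"ay":0.56,"az":0,"grip":20},{"x":-43,"y":0,"z":-148,"ax":0,"ay":0.70,"az":0,"grip":20}]';python3 -m jog '[{"x":0,"y":0,"z":0,"ax":0,"ay":0.13,"az":0,"grip":20},{"x":0,"y":0,"z":0,"ax":0,"ay":0.26,"az":0,"grip":20},{"x":0,"y":0,"z":0,"ax":0,"ay":0.385,"az":0,"grip":20},{"x":0,"y":0,"z":0,"ax":0,"ay":0.385,"az":0,"grip":20},{"x":0,"y":0,"z":0,"ax":0,"ay":0.385,"az":0,"grip":20}]';python3 -c "
from h import *
t=C((-25,-275))+[2.5,1];print(t)
im=snap('wrist','w33.png')
rel(*t,48,-.0616)"
```

```text
clock: 33.05
eef_pos: [559.8, -141.9, 123.6]
tool_rot: [-1.572, -0.001, 0.329]
force: [-0.2, -0.3, -2.0]
width: 30.0
clock: 33.55
eef_pos: [558.2, -139.4, 123.5]
tool_rot: [-1.571, -0.0, -0.045]
force: [-0.1, -0.6, -1.4]
width: 29.8
[ 560.5 -142.3]
t 33.6 pos [ 558.2 -139.5  123.4] rot [-1.571  0.    -0.045] w 30.0 F [-0.3  0.4 -1. ]
  shift [ 2.4 75.4 -2.8] turn [-0.     0.016 -0.   ]
```

View pics/w33.png

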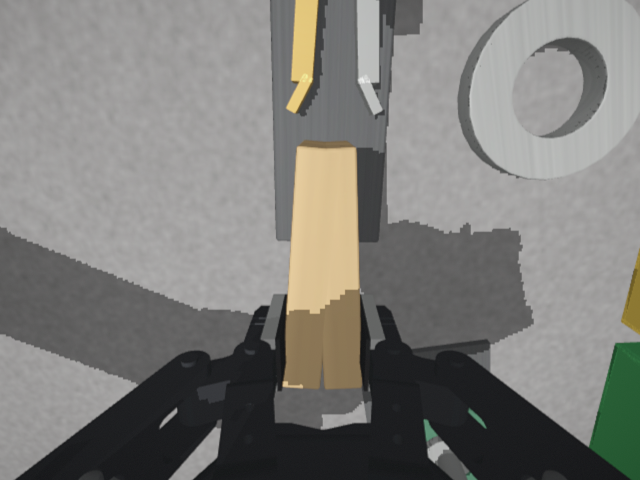

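```bash
python3 -m jog '[{"x":2,"y":25,"z":-3,"ax":0,"ay":0.015,"az":0,"grip":20},{"x":2,"y":50,"z":-3,"ax":0,"ay":0.015,"az":0,"grip":20},{"x":2,"y":68,"z":-3,"ax":0,"ay":0.015,"az":0,"grip":20},{"x":2,"y":73,"z":-3,"ax":0,"ay":0.015,"az":0,"grip":20},{"x":2,"y":73,"z":-3,"ax":0,"ay":0.015,"az":0,"grip":20}]';python3 -c "
from h import *
t=C((-25,-275))+[2.5,1];print(t)
get_image('wrist');im=snap('wrist','w34.png')
for q in [(-38.5,-170),(-11.5,-170)]: print(proj(im,(*(C(q)+[2.5,1]),30)))
rel(*t,48,-.0616)"
```

```text
clock: 34.1
eef_pos: [559.8, -142.4, 49.8]
tool_rot: [-1.57, 0.001, -0.062]
force: [0.8, -0.3, 0.2]
width: 29.9
[ 560.5 -142.3]
[287.9  56.4]
[358.6  56.5]
t 34.2 pos [ 560.9 -142.6   51.1] rot [-1.571e+00 -1.000e-03 -6.200e-02] w 29.9 F [ 1.3 -0.6  0.2]
  shift [-0.4  3.1  0.3] turn [-0.    -0.001  0.001]
```

View pics/w34.png

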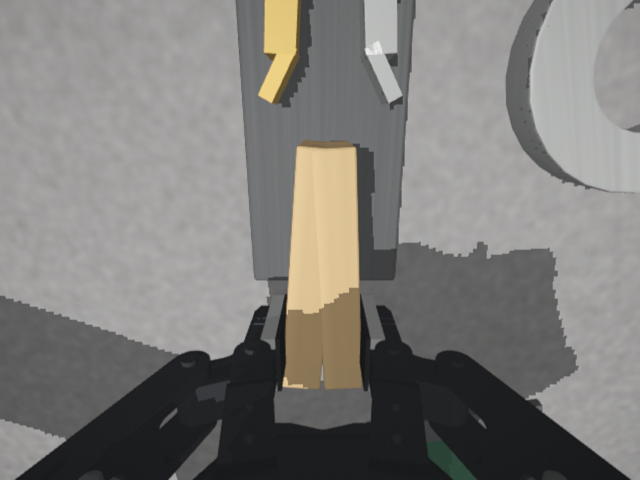

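```bash
python3 -c "
from h import *
im=load('w34.png'); s=read_state(); R=Ro.from_euler('xyz',s['tool_rot']).as_matrix(); p=s['eef_pos']
for dz in (75,-25): print(proj(im,p+R@[0,-10+1.5,dz]))
for dz in (95,105): print('chan plane z30',proj(im,p+R@[0,51-30,dz]))
print(unproj(im,299,52,30),unproj(im,364,50,30), C((-25,-170)))
print(unproj(im,297,147,59),unproj(im,356,147,59))
"
```

```text
[324.8 143.1]
[324.2 390.4]
chan plane z30 [324.5  85.6]
chan plane z30 [324.5  57. ]
[557.9 -35.5  30. ] [582.5 -36.3  30. ] [564.4 -38.5]
[556.3 -68.4  59. ] [575.8 -69.7  59. ]
```

```bash
python3 -m jog '[{"x":2.3,"y":2,"z":0,"ax":0,"ay":0,"az":0,"grip":20},{"x":2.3,"y":3.5,"z":8,"ax":0,"ay":0,"az":0,"grip":20},{"x":2.3,"y":3.5,"z":18,"ax":0,"ay":0,"az":0,"grip":20},{"x":2.3,"y":3.5,"z":28,"ax":0,"ay":0,"az":0,"grip":20},{"x":2.3,"y":3.5,"z":28,"ax":0,"ay":0,"az":0,"grip":20}]';python3 -c "
from h import *
t=C((-25,-247))+[2.5,1];print(t)
im=snap('wrist','w35.png')
rel(*t,48,-.0616)"
```

```text
clock: 34.7
eef_pos: [564.8, -111.6, 47.2]
tool_rot: [-1.569, -0.001, -0.059]
force: [-0.5, 0.2, -0.8]
width: 29.8
[ 562.2 -114.4]
t 34.75 pos [ 564.5 -113.    47.1] rot [-1.57 -0.   -0.06] w 30.0 F [-0.  -0.5 -1.3]
  shift [-2.2 -0.9 -1.5] turn [-0.001  0.001  0.   ]
```

View pics/w35.png

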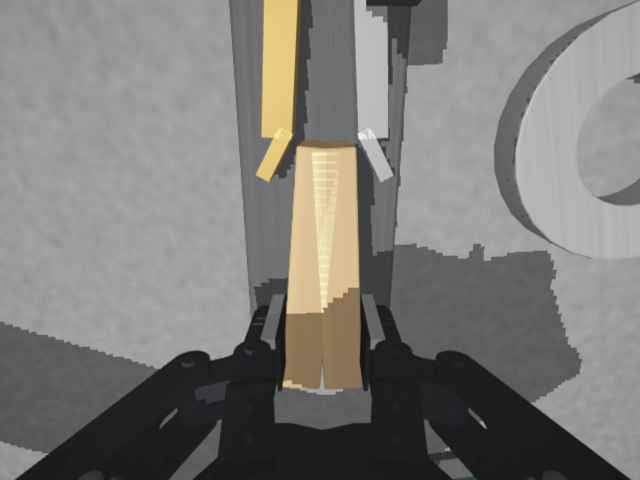

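```bash
python3 -m jog '[{"x":0,"y":0,"z":10,"ax":0,"ay":0,"az":0,"grip":20},{"x":0,"y":0,"z":20,"ax":0,"ay":0,"az":0,"grip":20},{"x":0,"y":0,"z":30,"ax":0,"ay":0,"az":0,"grip":20},{"x":0,"y":0,"z":38,"ax":0,"ay":0,"az":0,"grip":20},{"x":0,"y":0,"z":38,"ax":0,"ay":0,"az":0,"grip":20}]';python3 -c "
from h import *
t=C((-25,-209))+[2.5,1];print(t)
im=snap('wrist','w36.png')
rel(*t,48,-.0616)"
```

```text
clock: 35.25
eef_pos: [566.9, -74.6, 47.0]
tool_rot: [-1.57, -0.0, -0.06]
force: [-0.5, 0.1, -1.2]
width: 29.9
[564.5 -76.4]
t 35.3 pos [566.8 -75.9  46.9] rot [-1.571 -0.    -0.061] w 29.8 F [ 0.4 -0.   0.1]
  shift [-2.2 -1.1 -0.7] turn [-0.  0.  0.]
```

View pics/w36.png

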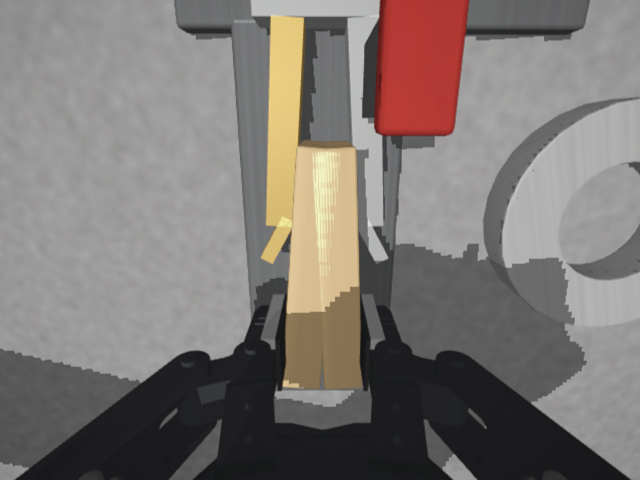

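```bash
python3 -m jog '[{"x":0,"y":0,"z":8,"ax":0,"ay":0,"az":0,"grip":20},{"x":0,"y":0,"z":16,"ax":0,"ay":0,"az":0,"grip":20},{"x":0,"y":0,"z":22,"ax":0,"ay":0,"az":0,"grip":20},{"x":0,"y":0,"z":27,"ax":0,"ay":0,"az":0,"grip":20},{"x":0,"y":0,"z":27,"ax":0,"ay":0,"az":0,"grip":20}]';python3 -m jog '[{"x":0,"y":0,"z":4,"ax":0,"ay":0,"az":0,"grip":20},{"x":0,"y":0,"z":8,"ax":0,"ay":0,"az":0,"grip":20},{"x":0,"y":0,"z":8,"ax":0,"ay":0,"az":0,"grip":20}]';python3 -c "
from h import *
t=C((-25,-165))+[2.5,1];print(t)
im=snap('wrist','w37.png')
rel(*t,48,-.0616)"
```

```text
clock: 35.8
eef_pos: [567.8, -50.5, 46.8]
tool_rot: [-1.573, 0.001, -0.062]
force: [-1.0, -4.1, 0.4]
width: 29.8
clock: 36.1
eef_pos: [567.9, -43.3, 46.7]
tool_rot: [-1.573, 0.002, -0.063]
force: [-1.6, -4.5, 0.2]
width: 29.6
[567.2 -32.5]
t 36.15 pos [567.8 -43.4  46.7] rot [-1.573  0.002 -0.063] w 30.3 F [-2.2 -5.5  1.4]
  shift [-1.3 -1.3 10.8] turn [ 0.002 -0.002 -0.002]
```

View pics/w37.png

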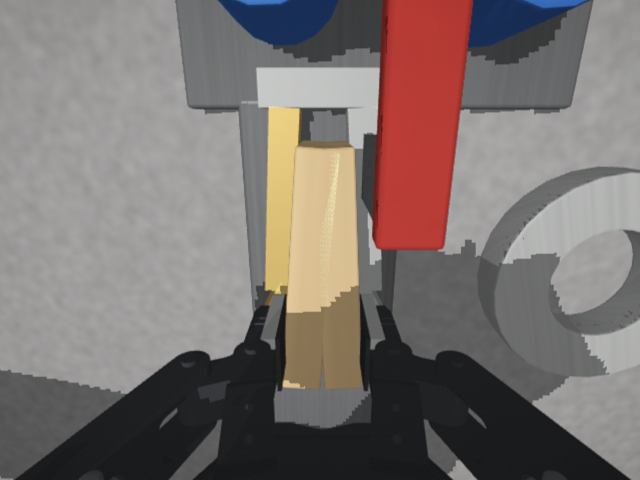

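```bash
python3 -m jog '[{"x":0,"y":0,"z":4,"ax":0,"ay":0,"az":0,"grip":20},{"x":0,"y":0,"z":8,"ax":0,"ay":0,"az":0,"grip":20},{"x":0,"y":0,"z":8,"ax":0,"ay":0,"az":0,"grip":20}]';python3 -m jog '[{"x":0,"y":0,"z":3,"ax":0,"ay":0,"az":0,"grip":20},{"x":0,"y":0,"z":5,"ax":0,"ay":0,"az":0,"grip":20},{"x":0,"y":0,"z":5,"ax":0,"ay":0,"az":0,"grip":20}]';python3 -c "
from h import *
t=C((-25,-165))+[2.5,1];print(t)
im=snap('wrist','w38.png')
rel(*t,48,-.0616)"
```

```text
clock: 36.45
eef_pos: [567.9, -35.8, 46.6]
tool_rot: [-1.574, 0.003, -0.063]
force: [-3.5, -5.1, 1.4]
width: 29.8
clock: 36.75
eef_pos: [568.0, -31.5, 46.6]
tool_rot: [-1.575, 0.003, -0.063]
force: [-3.8, -7.3, 2.6]
width: 29.7
[567.2 -32.5]
t 36.8 pos [568.  -31.6  46.6] rot [-1.575  0.003 -0.063] w 29.8 F [-3.3 -7.1  1.9]
  shift [-0.7 -1.4 -1. ] turn [ 0.004 -0.002 -0.003]
```

View pics/w38.png

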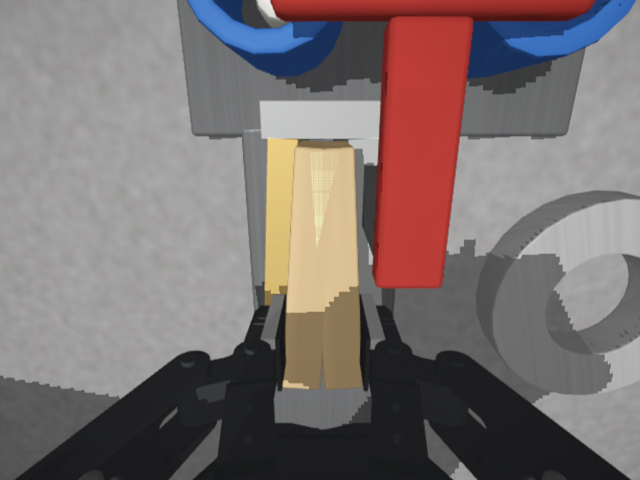

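```bash
python3 -m jog '[{"x":0,"y":0,"z":2,"ax":0,"ay":0,"az":0,"grip":20},{"x":0,"y":0,"z":3,"ax":0,"ay":0,"az":0,"grip":20},{"x":0,"y":0,"z":3,"ax":0,"ay":0,"az":0,"grip":20}]';python3 -m jog '[{"x":0,"y":0,"z":2,"ax":0,"ay":0,"az":0,"grip":20},{"x":0,"y":0,"z":3,"ax":0,"ay":0,"az":0,"grip":20},{"x":0,"y":0,"z":3,"ax":0,"ay":0,"az":0,"grip":20}]'
```

```text
clock: 37.1
eef_pos: [567.9, -30.0, 46.6]
tool_rot: [-1.577, 0.004, -0.064]
force: [-2.0, -8.9, 2.3]
width: 29.7
clock: 37.4
eef_pos: [567.9, -29.9, 46.6]
tool_rot: [-1.581, 0.004, -0.066]
force: [-3.0, -13.9, 3.4]
width: 29.7
```

```bash
python3 -m jog '[{"x":0,"y":0,"z":2,"ax":0,"ay":0,"az":0,"grip":20},{"x":0,"y":0,"z":2,"ax":0,"ay":0,"az":0,"grip":20},{"x":0,"y":0,"z":-4,"ax":0,"ay":0,"az":0,"grip":20},{"x":0,"y":0,"z":-6,"ax":0,"ay":0,"az":0,"grip":20}]';python3 -m jog '[{"x":0,"y":0,"z":0,"ax":0,"ay":0,"az":0,"grip":42},{"x":0,"y":0,"z":0,"ax":0,"ay":0,"az":0,"grip":44},{"x":0,"y":-20,"z":0,"ax":0,"ay":0,"az":0,"grip":46},{"x":0,"y":-60,"z":0,"ax":0,"ay":0,"az":0,"grip":46},{"x":0,"y":-80,"z":-25,"ax":0,"ay":0,"az":0,"grip":30}]';python3 -c "
from h import *
get_image('wrist');im=snap('wrist','w39.png')
for q in [(-25,-90),(-25,-190)]: print(proj(im,(*(C(q)+[4,1]),57)))
rel(565,-90,48,-.0616)"
```

```text
clock: 37.8
eef_pos: [567.9, -30.2, 46.5]
tool_rot: [-1.572, 0.003, -0.064]
force: [-3.8, -2.1, 1.4]
width: 29.7
clock: 38.3
eef_pos: [571.0, -47.4, 130.0]
tool_rot: [-1.565, -0.006, -0.055]
force: [1.1, -0.3, 0.5]
width: 33.1
[313.5  87.5]
[315.  262.2]
t 38.4 pos [571.  -56.1 129.9] rot [-1.572 -0.007 -0.066] w 30.3 F [ 0.5 -1.8  0.3]
  shift [ -4.3  81.9 -34.1] turn [ 0.001 -0.005  0.007]
```

View pics/w39.png

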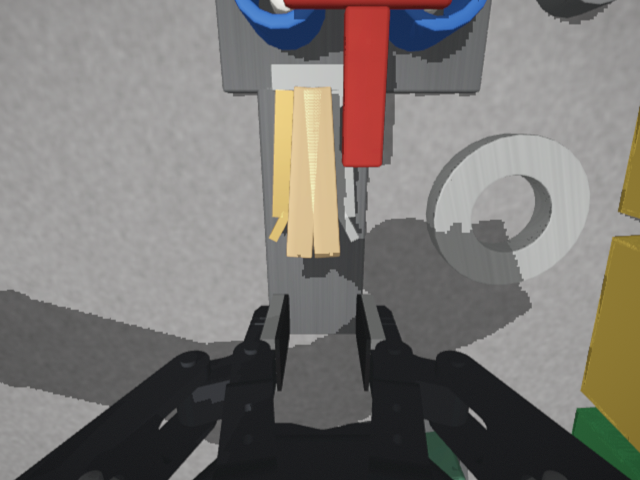

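```bash
python3 -m jog '[{"x":-3,"y":0,"z":-20,"ax":0,"ay":0,"az":0,"grip":0},{"x":-4,"y":10,"z":-32,"ax":0,"ay":0,"az":0,"grip":0},{"x":-4,"y":45,"z":-32,"ax":0,"ay":0,"az":0,"grip":0},{"x":-4,"y":80,"z":-32,"ax":0,"ay":0,"az":0,"grip":0},{"x":-4,"y":80,"z":-32,"ax":0,"ay":0,"az":0,"grip":0}]';python3 -c "
from h import *
get_image('wrist');im=snap('wrist','w40.png')
rel(*(C((-25,-201))+[3,1]),48,-.0616)"
```

```text
clock: 38.9
eef_pos: [558.5, -84.9, 42.1]
tool_rot: [-1.57, 0.009, -0.063]
force: [-1.4, 0.3, 0.1]
width: -0.2
t 39.0 pos [561.8 -84.6  46.1] rot [-1.57   0.002 -0.062] w -0.1 F [-0.   0.5  0.4]
  shift [ 2.7 -1.9 16.3] turn [-0.001 -0.001 -0.002]
```

View pics/w40.png

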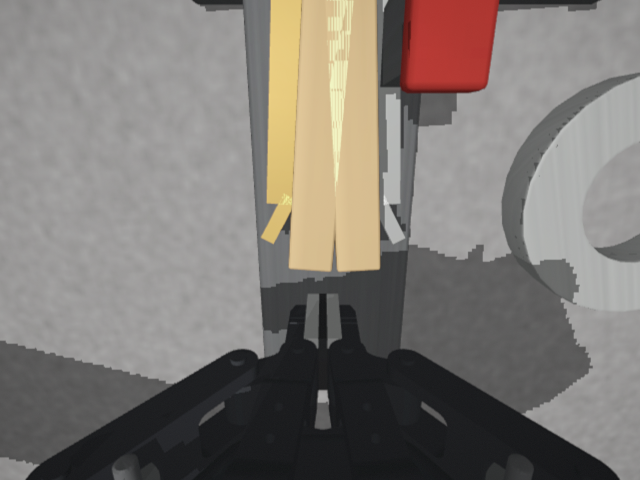

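```bash
python3 -m jog '[{"x":4,"y":0,"z":5,"ax":0,"ay":0,"az":0,"grip":0},{"x":4,"y":0,"z":12,"ax":0,"ay":0,"az":0,"grip":0},{"x":4,"y":0,"z":16,"ax":0,"ay":0,"az":0,"grip":0},{"x":4,"y":0,"z":16,"ax":0,"ay":0,"az":0,"grip":0}]';python3 -m jog '[{"x":0,"y":0,"z":2,"ax":0,"ay":0,"az":0,"grip":0},{"x":0,"y":0,"z":4,"ax":0,"ay":0,"az":0,"grip":0},{"x":0,"y":0,"z":4,"ax":0,"ay":0,"az":0,"grip":0}]';python3 -m jog '[{"x":0,"y":0,"z":2,"ax":0,"ay":0,"az":0,"grip":0},{"x":0,"y":0,"z":4,"ax":0,"ay":0,"az":0,"grip":0},{"x":0,"y":0,"z":4,"ax":0,"ay":0,"az":0,"grip":0}]'
```

```text
clock: 39.4
eef_pos: [567.7, -68.5, 47.8]
tool_rot: [-1.57, -0.002, -0.061]
force: [0.1, 0.3, -0.9]
width: 0.0
clock: 39.7
eef_pos: [567.3, -66.4, 46.9]
tool_rot: [-1.571, -0.0, -0.063]
force: [0.7, -1.5, 0.5]
width: 0.1
clock: 40.0
eef_pos: [567.3, -66.1, 46.9]
tool_rot: [-1.576, 0.001, -0.066]
force: [-0.5, -8.6, 2.6]
width: -0.2
```

```bash
python3 -m jog '[{"x":0,"y":0,"z":2,"ax":0,"ay":0,"az":0,"grip":0},{"x":0,"y":0,"z":4,"ax":0,"ay":0,"az":0,"grip":0},{"x":0,"y":0,"z":4,"ax":0,"ay":0,"az":0,"grip":0}]'; python3 -m jog '[{"x":0,"y":0,"z":-10,"ax":0,"ay":0,"az":0,"grip":0},{"x":0,"y":-20,"z":-15,"ax":0,"ay":0,"az":0,"grip":0},{"x":0,"y":-60,"z":-20,"ax":0,"ay":0,"az":0,"grip":0},{"x":0,"y":-100,"z":-25,"ax":0,"ay":0,"az":0,"grip":0},{"x":0,"y":-140,"z":-30,"ax":0,"ay":0,"az":0,"grip":0}]'; python3 -c "
from h import *
get_image('wrist');im=snap('wrist','w41.png')
rel(641,-296,175)"
```

```text
clock: 40.3
eef_pos: [567.2, -66.0, 47.1]
tool_rot: [-1.581, 0.001, -0.068]
force: [-1.4, -14.4, 3.6]
width: 0.0
clock: 40.8
eef_pos: [565.6, -87.3, 188.0]
tool_rot: [-1.569, 0.001, -0.062]
force: [1.1, -0.2, 0.8]
width: 0.1
t 40.9 pos [569.4 -88.  191.9] rot [-1.57  -0.01  -0.064] w 0.1 F [ 0.6  0.2 -0.2]
  shift [  84.5   17.7 -203. ] turn [-0.    0.    0.01]
```

View pics/w41.png

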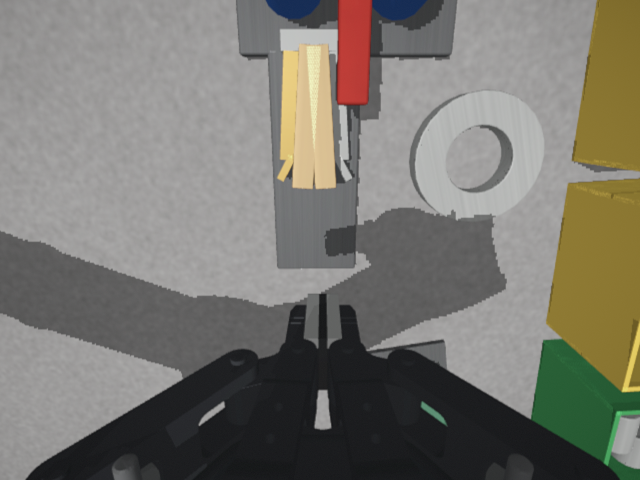

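```bash
python3 -m jog '[{"x":18,"y":3,"z":-43,"ax":0,"ay":0,"az":0,"grip":0},{"x":36,"y":6,"z":-86,"ax":0,"ay":0,"az":0,"grip":0},{"x":54,"y":9,"z":-129,"ax":0,"ay":0,"az":0,"grip":0},{"x":70,"y":12,"z":-170,"ax":0,"ay":0,"az":0,"grip":0},{"x":83,"y":12,"z":-200,"ax":0,"ay":0,"az":0,"grip":0}]'; python3 -m jog '[{"x":0,"y":5,"z":0,"ax":0,"ay":0,"az":0,"grip":0},{"x":0,"y":5,"z":0,"ax":0,"ay":0,"az":0,"grip":0},{"x":0,"y":5,"z":0,"ax":0,"ay":0,"az":0,"grip":0}]'; python3 -c "
from h import *
get_image('wrist');im=snap('wrist','w42.png');print(proj(im,(641,-296,106)))
rel(641,-296,119)"
```

```text
clock: 41.4
eef_pos: [635.6, -295.9, 172.8]
tool_rot: [-1.571, 0.002, -0.065]
force: [0.7, -0.5, -0.3]
width: 0.2
clock: 41.7
eef_pos: [636.0, -290.4, 169.0]
tool_rot: [-1.569, 0.001, -0.061]
force: [0.2, -0.0, 0.6]
width: 0.1
[331.6 275.7]
t 41.8 pos [ 636.4 -290.6  169.9] rot [-1.57  0.   -0.06] w 0.1 F [0.2 0.6 0.2]
  shift [ 4.9 50.9 -5.2] turn [-0.001 -0.    -0.   ]
```

View pics/w42.png

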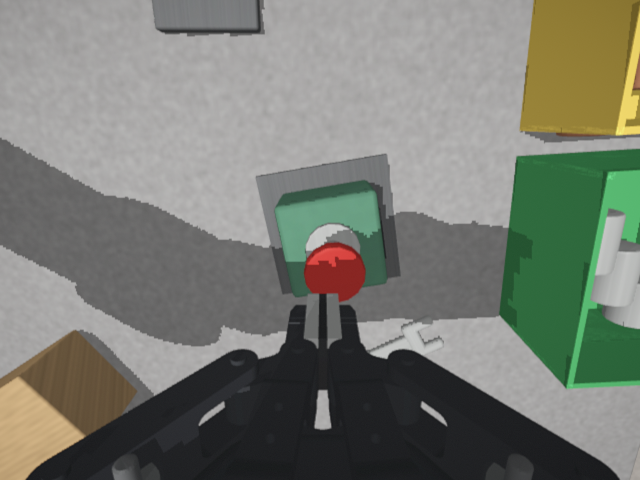

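```bash
python3 -m jog '[{"x":6,"y":20,"z":-3,"ax":0,"ay":0,"az":0,"grip":0},{"x":6,"y":40,"z":-3,"ax":0,"ay":0,"az":0,"grip":0},{"x":6,"y":46,"z":-3,"ax":0,"ay":0,"az":0,"grip":0},{"x":6,"y":46,"z":-3,"ax":0,"ay":0,"az":0,"grip":0}]'; python3 -m jog '[{"x":0,"y":5,"z":0,"ax":0,"ay":0,"az":0,"grip":0},{"x":0,"y":10,"z":0,"ax":0,"ay":0,"az":0,"grip":0},{"x":0,"y":15,"z":0,"ax":0,"ay":0,"az":0,"grip":0},{"x":0,"y":20,"z":0,"ax":0,"ay":0,"az":0,"grip":0},{"x":0,"y":20,"z":0,"ax":0,"ay":0,"az":0,"grip":0}]'; python3 -c "
from h import *
rel(642.5,-294,92)"
```

```text
clock: 42.2
eef_pos: [641.5, -295.0, 123.2]
tool_rot: [-1.57, 0.002, -0.062]
force: [0.1, 0.8, -0.4]
width: -0.2
clock: 42.7
eef_pos: [642.9, -296.0, 104.0]
tool_rot: [-1.571, -0.002, -0.063]
force: [0.9, -0.4, 4.4]
width: -0.1
t 42.7 pos [ 642.9 -296.   104. ] rot [-1.571 -0.002 -0.063] w -0.1 F [ 0.9 -0.4  4.4]
  shift [-0.6 12.   1.9] turn [-0.     0.     0.002]
```

```bash
python3 -m jog '[{"x":0,"y":4,"z":0,"ax":0,"ay":0,"az":0,"grip":0},{"x":0,"y":8,"z":0,"ax":0,"ay":0,"az":0,"grip":0},{"x":0,"y":12,"z":0,"ax":0,"ay":0,"az":0,"grip":0},{"x":0,"y":14,"z":0,"ax":0,"ay":0,"az":0,"grip":0},{"x":0,"y":14,"z":0,"ax":0,"ay":0,"az":0,"grip":0}]'; python3 -m jog '[{"x":0,"y":2,"z":0,"ax":0,"ay":0,"az":0,"grip":0},{"x":0,"y":3,"z":0,"ax":0,"ay":0,"az":0,"grip":0},{"x":0,"y":3,"z":0,"ax":0,"ay":0,"az":0,"grip":0}]'
```

```text
clock: 43.2
eef_pos: [643.0, -296.0, 92.1]
tool_rot: [-1.571, -0.002, -0.063]
force: [-1.8, 1.1, 12.2]
width: 0.1
clock: 43.5
eef_pos: [643.2, -296.0, 91.9]
tool_rot: [-1.572, -0.003, -0.063]
force: [-5.8, 3.3, 26.0]
width: -0.3
```

```bash
python3 -m jog '[{"x":0,"y":-15,"z":0,"ax":0,"ay":0,"az":0,"grip":0},{"x":0,"y":-45,"z":0,"ax":0,"ay":0,"az":0,"grip":0},{"x":0,"y":-90,"z":0,"ax":0,"ay":0,"az":0,"grip":0},{"x":0,"y":-120,"z":0,"ax":0,"ay":0,"az":0,"grip":0},{"x":0,"y":-140,"z":-30,"ax":0,"ay":0,"az":0,"grip":0}]'; python3 -m jog '[{"x":-40,"y":0,"z":-30,"ax":0,"ay":0,"az":0,"grip":0},{"x":-80,"y":0,"z":-60,"ax":0,"ay":0,"az":0,"grip":0},{"x":-120,"y":0,"z":-90,"ax":0,"ay":0,"az":0,"grip":0},{"x":-140,"y":0,"z":-110,"ax":0,"ay":0,"az":0,"grip":0},{"x":-140,"y":0,"z":-110,"ax":0,"ay":0,"az":0,"grip":0}]'; python3 -c "
from h import *
snap('top','t50.png');snap('scene','s50.png');crop('t50.png','c50.png',210,165,400,305,4.2);crop('s50.png','c51.png',190,150,450,360,3)
rel(0,0,0)"
```

```text
clock: 44.0
eef_pos: [642.2, -320.3, 230.1]
tool_rot: [-1.567, -0.003, -0.055]
force: [-0.0, -0.6, 0.3]
width: 0.1
clock: 44.5
eef_pos: [487.1, -432.6, 225.9]
tool_rot: [-1.574, 0.006, -0.072]
force: [-0.1, -0.3, -0.4]
width: 0.3
t 44.6 pos [ 492.4 -427.5  226.5] rot [-1.57e+00  1.00e-03 -6.50e-02] w -0.1 F [ 0.8  1.6 -0.4]
  shift [-519.   227.2  394.4] turn [-0.001 -0.    -0.001]
```

View pics/c50.png

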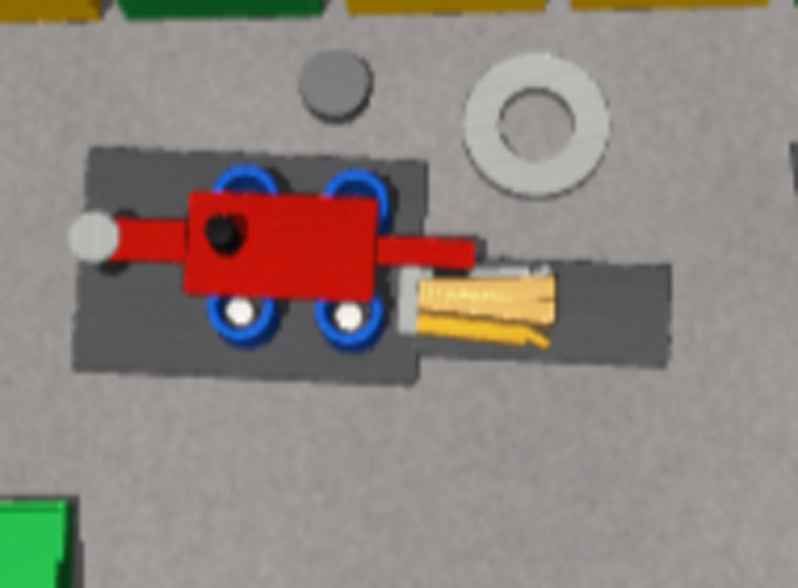

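View pics/c51.png

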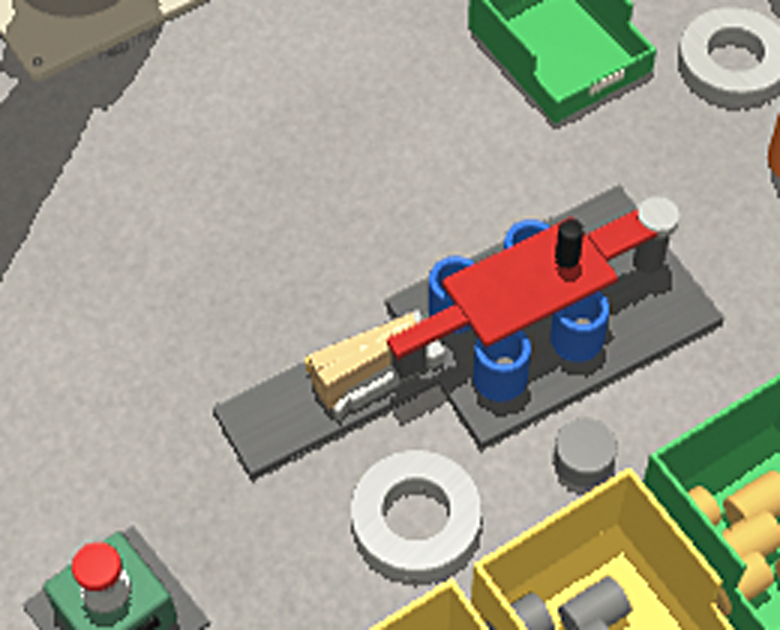

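View pics/t50.png

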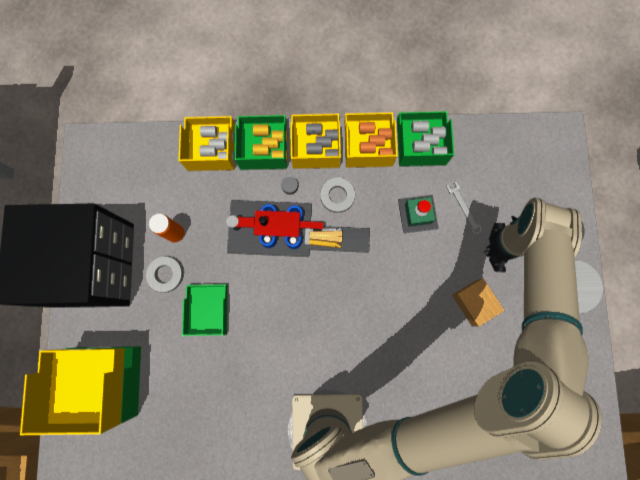

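```bash
python3 -c "
from h import *
print(finish_job())"
```

```text
the job is handed in; nothing more can be done
None
```

The job is done and handed in at about 44.6 s of the 210 s allowed. All four couplings are on spigots, the bar is shut, the wedge is home, and the plunger was pressed and has sprung back.

- **Bar opening:** I swung it out to about 1.4 rad, clear of the spigots. I stopped short of pi/2 because the green bin stood close to the bar's end lug.
- **Couplings:** all four were present and none was knocked aside that I saw. The last one looked slightly tilted in the grip, perhaps the slackened grip, but it went down over its spigot with no contact force. Wrist and scene pictures showed all four upright with the spigot inside each bore.
- **Bar shut:** it met its stop, with about 8 N at the knob and no further movement. In the last top picture it runs parallel to the carrier.
- **Wedge:** it went in under rising force until it stopped, at about 14 N. I then tapped its thick end from behind, and it did not move at about 14 N. Its tip showed in the picture where the end of the channel should be.
- **Plunger:** it moved down 25 mm to a hard stop at 26 N, and the last pictures show it up again.

The last pictures show the other goods where they were at the start. No check failed, but the top camera read about 2 to 3 mm short in x compared with the wrist camera and grasps, so I corrected for that throughout.

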